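Batch test of control modules on a pedal-operated test fixture

TASK

Test every black control module from the parts crate as one batch: with the power lever off, lay each one flat and lengthwise in a bay of its own in the test fixture, then switch the lever on, press the pedal fully down to its stop and hold it there for three seconds so that the pushers shove the modules up to the contacts. Let the pedal come up and switch the lever off while the modules still lie in their bays, and only then put all the modules flat in the green tray. Leave the other parts in the crate, do not shove or upset the other things on the bench, and finish with the lever off and the pedal up.

Things in the scene. Friction and masses are not known exactly. Their poses are not given: they have to be found in the camera images.
- module_1: control module: black housing 80 (its x) x 50 (y) x 26 mm, with a blue grip block 36 (x) x 20 (y) x 32 mm standing on the middle of its top (block from 26 to 58 mm above the underside), about 220 g, the same at both ends. Origin: centre of its underside; z up. Two or three of the four modules are present, the others are absent.
- module_2: control module: black housing 80 (its x) x 50 (y) x 26 mm, with a blue grip block 36 (x) x 20 (y) x 32 mm standing on the middle of its top (block from 26 to 58 mm above the underside), about 220 g, the same at both ends. Origin: centre of its underside; z up. Two or three of the four modules are present, the others are absent.
- module_3: control module: black housing 80 (its x) x 50 (y) x 26 mm, with a blue grip block 36 (x) x 20 (y) x 32 mm standing on the middle of its top (block from 26 to 58 mm above the underside), about 220 g, the same at both ends. Origin: centre of its underside; z up. Two or three of the four modules are present, the others are absent.
- module_4: control module: black housing 80 (its x) x 50 (y) x 26 mm, with a blue grip block 36 (x) x 20 (y) x 32 mm standing on the middle of its top (block from 26 to 58 mm above the underside), about 220 g, the same at both ends. Origin: centre of its underside; z up. Two or three of the four modules are present, the others are absent.
- crate: shallow cardboard-brown parts crate, open on top, 225 (x) x 262 (y) x 40 mm outside, walls and floor 5 mm thick, fixed. Origin: centre of its underside. Holds the modules and two other parts, all standing flat on its floor. It stands to the left or the right of the fixture.
- tray: green finished tray, open on top, 205 (x) x 250 (y) x 35 mm outside, walls and floor 5 mm thick, fixed, empty at the start. Origin: centre of its underside. It stands on the other side of the fixture from the crate.
- heatsink: finned aluminium heat sink 70 x 46 x 32 mm lying in the crate, not to be tested. Origin: centre of its underside.
- relay: orange relay 60 x 44 x 44 mm with a white top, lying in the crate, not to be tested. Origin: centre of its underside.
- fixture: test fixture, fixed: dark base plate 385 x 225 x 12 mm carrying, from the robot's side outwards (its +x): yellow pedal and power lever, red pushers, three bays side by side, white contact block with a display up to 85 mm above the table. Origin: under the nest, 2 mm beyond the bay centres in x. Its x points from the pedal to the contact block, z up.
- bay_1 (a point): centre of the floor of bay 1 of the test fixture, 20 mm above the table, axes as the fixture's (bays 1, 2, 3 follow along +y, 67 mm apart). One module lies in it flat, length along x: 61 mm wide between ribs 12 mm high, 108 mm long from pusher (x = -54 mm, 26 mm high) to contact block (x = +54 mm, 38 mm high). The pedal drives the pushers 26 mm in +x, leaving a module's origin at x = +12 mm.
- bay_2 (a point): centre of the floor of bay 2 of the test fixture, 20 mm above the table, axes as the fixture's (bays 1, 2, 3 follow along +y, 67 mm apart). One module lies in it flat, length along x: 61 mm wide between ribs 12 mm high, 108 mm long from pusher (x = -54 mm, 26 mm high) to contact block (x = +54 mm, 38 mm high). The pedal drives the pushers 26 mm in +x, leaving a module's origin at x = +12 mm.
- bay_3 (a point): centre of the floor of bay 3 of the test fixture, 20 mm above the table, axes as the fixture's (bays 1, 2, 3 follow along +y, 67 mm apart). One module lies in it flat, length along x: 61 mm wide between ribs 12 mm high, 108 mm long from pusher (x = -54 mm, 26 mm high) to contact block (x = +54 mm, 38 mm high). The pedal drives the pushers 26 mm in +x, leaving a module's origin at x = +12 mm.
- pedal_pad (a point): middle of the top face of the pedal's yellow tread, 85 (along the pedal) x 82 mm; moves with the pedal. Hinge line: along the fixture's y, 119 mm in +x from here, 38 mm above the table. At rest the tread slopes 0.32 rad, robot side high, this point 85 mm above the table; at the stop almost level, 47 mm. It springs back up; about 7 N at the start, 15 N at the stop.
- pedal (a joint): pedal angle, rad: 0 at rest (up), 0.30 at its lower stop
- power (a joint): power lever angle, rad: 0 = off, the lever leans 0.5 rad towards the fixture's -x (to the robot); 1.0 = on, it leans 0.5 rad towards +x. It stays where it is left.
- power_tip (a point): tip of the red power lever, which is 80 mm long and stands on a small grey block on the base plate beside the pedal, at its -y side; pivot about 70 mm below the tip. It moves with the lever, about 77 mm in x from off to on.
- bottle: white squeeze bottle, 60 mm across, 150 mm tall, standing. Origin: centre of its underside. A bystander.
- spool: steel spool, 64 mm across, 50 mm tall, standing. Origin: centre of its underside. A bystander.
- driver: screwdriver lying flat. A bystander.
Mind the look-alikes: they are no part of the job. What is shaped like the module_3 but red is not meant. Leave any yellow look-alike of the module_1 alone.

How it is judged:
By the outcome, as a careful person would: the job done as asked, in the order asked, and still so for the second after the job is handed in, with the robot touching nothing.
Of module_1, module_2, module_3, module_4 only 2 to 3 are there at a start; the rules pass over those that are not, and their reading is None.
At some moment in a run one of module_1, module_2, module_3, module_4 may be knocked a few centimetres aside while the robot is not near it.
Once in a run the grip may slacken for a moment while it holds something.
It also fails if it takes over 210 s, if anything falls off the work surface, if the arm or the gripper's body presses on something with over 40 N, if the wrist force passes 120 N, or if a joint passes its speed limit or range.

ROBOT

A 7-joint arm with a two-finger parallel gripper is mounted at the origin on the work surface. World frame = base frame: x ahead of the robot, y to its left, z up, the work surface at z = 0. Lengths are in m, angles in degrees, forces in N, time in s.
With the tool pointing down it reaches from about 0.425 to 0.875 m from the base axis. Payload 8.4 kg.
Tool frame: the origin (TCP) lies on the centre line of the jaws, within the pads' length; the fingertips stand 22 mm ahead of it and the grasp point (between the pads) lies 3 mm ahead of it; z points along the fingers, y is the line along which they close (so a half turn about z gives the same grasp; the last joint's range is limited). The gripper opens to 87 mm and grips with 3 to 60 N. Pads are 19 mm wide; open, the fingers measure 117 mm over their backs; the gripper's body (75 mm by 190 mm) begins 51 mm behind the grasp point.
Start: joints at [67.196, 19.091, 2.286, 83.961, -0.768, 76.965, -3.352], TCP at [0.191, -0.621, 0.208] pointing down, gripper open.
Joint ranges: [-147.57, 147.57], [-21.85, 119.76], [-74.77, 79.35], [14.55, 137.4], [-85.83, 265.84], [4.83, 119.75], [-152.11, 152.11]. Speed limits (degrees/s): [127.2, 127.2, 159.86, 159.86, 180, 180, 180].

INTERFACE

Orientations are given as a 3x3 rotation matrix whose columns are the frame's x, y, z axes.
In Python, from plant import bot gives the robot as it stands. The module is installed in compiled form; this text tells all that it offers.
- The arm moves only by the tool carry_out, never from a script. Its argument "rows" is text: rows parted by semicolons, each of 7 numbers parted by spaces: the shift along the tool's x, y, z in units of 0.4 m (1.0 is 0.4 m), then the turn, a rotation vector about the tool's x, y, z in units of 0.5 rad (1.0 is 0.5 rad), then the opening, from -1 (shut) to 1 (fully open). In form: x y z rx ry rz grip; .... A call has 1 to 20 rows; each row is the pose to reach, as a shift and turn from the pose commanded when the call began, along the tool's axes at that moment; what a row does not reach only later rows make up. A row lasts 1/12 s, in which the tool goes at most 41.7 mm and 7.16 degrees, less where a joint would pass 70% of its speed; a pose out of reach is approached as far as the arm can. A call with a number of a shift or a turn outside -1 to 1 is refused whole. A call with a gripper value outside its range is refused whole. The fingers move at their own pace and stop on an object; the grip force is fixed at half the most. Time passes only in rows, so rows that repeat a pose let the fingers close. It gives the time, the measured TCP pose, the force, the opening and the grip force at its end, in the units of the state.
- bot.state(): the state, without advancing time (a new reading comes with each control period).
- bot.snapshot(name): name is "scene" or "top" or "wrist"; returns (picture, depth): 420x560x3 uint8, red, green, blue; 420x560 float32, m along the optical axis (not along the pixel's ray), 0 where there is no reading.
- bot.camera_model(name): a dict with "K" (3x3 intrinsics, pixels), "k1" (the pictures are not rectified: a ray, as slopes to the right and down, at radius r is drawn at 1 + k1 r^2 times it, then the intrinsics apply), "origin" and "rotation" of the camera in the world. Camera axes: x right, y up, looking along -z (the intrinsics and any distortion apply to the point x, -y, -z); pixel columns grow to the right and rows downward; lengths in m; the calibration is good to about 2 mm. A picture is of the moment at which its call begins: read the wrist's pose just before it. camera_model takes no time and is no camera call; for the wrist camera it gives the pose at the moment of the call.
- bot.hand_in(): hands the job in; it is judged then, once.
The state is a dict: "time_s": time; "q": joint angles; "qvel": joint speeds; "effort": joint torques, N m; "eef_pos": TCP position; "tcp_rot": TCP orientation; "wrist_force": force on the tool from outside, world axes, zero at the start; "wrist_torque": the same for the moment, N m; "grip_width": finger opening in m; "grip_force": force on a finger pad.
Only numpy, scipy, OpenCV 4.12 (cv2) and the standard library are available. Lean on these libraries where they do the work, as an engineer would, in place of code of your own. Each camera call takes 0.05 s, during which the arm holds its last target. There are 200 camera calls.

## Working session

There is one attempt and no reset: what is moved stays moved. The work goes in short steps, Python scripts to look and compute and a tool call to move; the robot and the scene stay as the last step left them, time stands still between calls to the robot, and variables do not carry over. Pictures are saved under pics/ and viewed, at most 14 in all, crops included, and the job is handed in when it is done.

Besides the shell and the picture viewer there is one more tool, called after "Call:" as a command line: name --argument value ..., lists and objects as JSON in quotes. carry_out: Moves the arm, as the interface text tells. Its arguments: {"type":"object","properties":{"rows":{"type":"string"}},"required":["rows"]}

```bash
mkdir -p pics; cat > h.py <<'E'
import numpy as np, cv2
from plant import bot
def snap(n,f=None):
    m=bot.camera_model(n); p,d=bot.snapshot(n)
    if f: cv2.imwrite('pics/'+f,cv2.cvtColor(p,cv2.COLOR_RGB2BGR))
    return m,p,d
def rays(m,uv):
    uv=np.asarray(uv,float).reshape(-1,1,2)
    K=np.array(m['K']); k=m['k1']
    x=cv2.undistortPoints(uv,K,np.array([k,0,0,0,0.])).reshape(-1,2)
    return np.c_[x[:,0],-x[:,1],-np.ones(len(x))]@np.array(m['rotation']).T
def onz(m,uv,z):
    r=rays(m,uv); o=np.array(m['origin']); t=(z-o[2])/r[:,2]
    return o+r*t[:,None]
def cloud(m,d):
    h,w=d.shape; u,v=np.meshgrid(np.arange(w),np.arange(h))
    r=rays(m,np.c_[u.ravel(),v.ravel()]); P=np.array(m['origin'])+r*d.reshape(-1,1)
    P[d.ravel()<=0]=np.nan
    return P.reshape(h,w,3)
E
python3 - <<'E'
from h import *
for n in('scene','top'):
    m,p,d=snap(n,n+'0.png'); print(n,m)
    np.savez(n+'0.npz',p=p,d=d)
s=bot.state();print(s)
E
```

```text
scene {'K': array([[384.85458029,   0.        , 283.81431226],
       [  0.        , 384.85458029, 207.19584511],
       [  0.        ,   0.        ,   1.        ]]), 'k1': -0.07455271726864375, 'origin': array([0.94821596, 0.63582683, 1.11911874]), 'rotation': array([[-0.81968361, -0.48087275,  0.31125581],
       [ 0.57280534, -0.6847038 ,  0.45063816],
       [-0.00358158,  0.5476697 ,  0.83668696]])}
top {'K': array([[384.79160695,   0.        , 282.69190317],
       [  0.        , 384.79160695, 211.6780238 ],
       [  0.        ,   0.        ,   1.        ]]), 'k1': -0.020599725939471847, 'origin': array([0.35497508, 0.05662146, 1.15877362]), 'rotation': array([[-0.00333703,  0.98151706, -0.19134558],
       [-0.99997627, -0.00212195,  0.00655472],
       [ 0.00602754,  0.19136292,  0.98150084]])}
{'time_s': 0.1, 'q': array([67.19663628, 19.12754086,  2.28548988, 84.00626196, -0.76830829,
       76.96570984, -3.35056817]), 'qvel': array([ 0.00402552, -0.16683299,  0.10756103, -0.18035872,  0.01427225,
        0.05677074, -0.01267277]), 'effort': array([ 3.53659038e-03, -6.57806039e+01,  1.33933961e+00, -4.04712081e+01,
       -5.98037196e-02,  4.08797257e-02, -2.71186661e-05]), 'eef_pos': array([ 0.1911738 , -0.6207796 ,  0.20714805]), 'tcp_rot': array([[ 9.55695582e-01,  2.94356388e-01, -5.21780368e-04],
       [ 2.94356835e-01, -9.55694597e-01,  1.37498632e-03],
       [-9.39266724e-05, -1.46765797e-03, -9.99998919e-01]]), 'wrist_force': array([-0.65646257,  0.0818976 ,  1.2990157 ]), 'wrist_torque': array([ 0.0155981 , -0.03588873, -0.01533888]), 'grip_force': 0.0, 'grip_width': 0.08679247562601164}
```

View pics/top0.png

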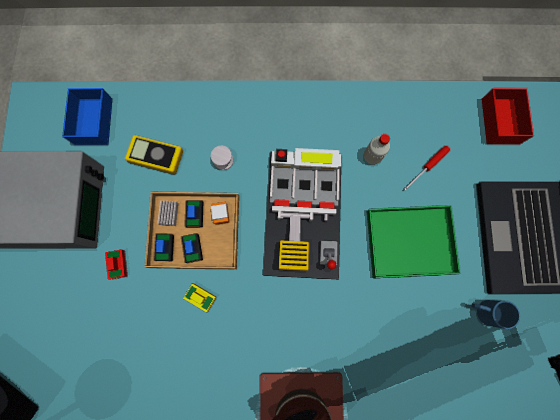

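View pics/scene0.png

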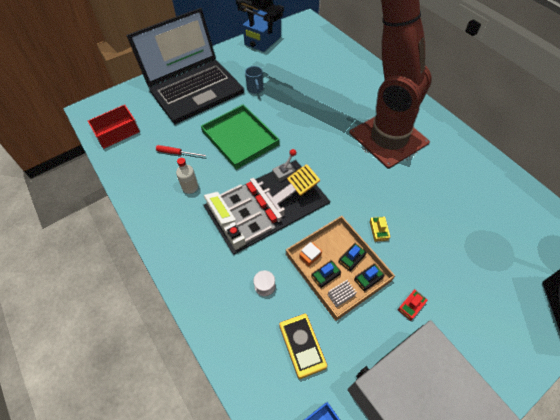

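The top view shows three dark modules with blue blocks in the crate, at (194,213), (163,246) and (192,247). The heat sink is at (168,213) and the relay at (220,212). The red look-alike (116,264) and the yellow one (200,297) both lie outside the crate and are not meant. The power lever leans towards the robot, so it is off. Next I'll measure, and check the modules in one crop.

```bash
cat >> h.py <<'E'
def mods(m,p,d,box=None,zr=(0.04,0.1)):
    """blue grip blocks: list of (center xyz, long-axis yaw, dims, n)"""
    hsv=cv2.cvtColor(p,cv2.COLOR_RGB2HSV); P=cloud(m,d)
    k=((hsv[...,0]>98)&(hsv[...,0]<125)&(hsv[...,1]>140)&(hsv[...,2]>60)&(P[...,2]>zr[0])&(P[...,2]<zr[1])).astype(np.uint8)
    n,L,st,_=cv2.connectedComponentsWithStats(k); out=[]
    for i in range(1,n):
        if st[i,4]<25: continue
        q=P[L==i]; zt=np.percentile(q[:,2],80); q=q[q[:,2]>zt-0.008]
        c=q.mean(0)
        if box is not None and not(box[0]<c[0]<box[1] and box[2]<c[1]<box[3]): continue
        (cx,cy),(w,h),a=cv2.minAreaRect((q[:,:2]*1000).astype(np.float32))
        if w<h: a+=90; w,h=h,w
        a=(a+90)%180-90
        out.append((np.round([cx/1000,cy/1000,zt],4),round(a,1),(round(w),round(h)),len(q)))
    return out
E
python3 - <<'E'
from h import *
for n in('scene','top'):
    z=np.load(n+'0.npz'); p,d=z['p'],z['d']; m=bot.camera_model(n); P=cloud(m,d)
    print(n); [print(x) for x in mods(m,p,d,(0.2,0.9,-.8,.8))]
    hsv=cv2.cvtColor(p,cv2.COLOR_RGB2HSV)
    inr=(P[...,0]>.2)&(P[...,0]<.95)&(abs(P[...,1])<.6)
    def rect(nm,k,zr):
        k=(k&inr&(P[...,2]>zr[0])&(P[...,2]<zr[1])).astype(np.uint8)
        nn,L,st,_=cv2.connectedComponentsWithStats(k)
        for i in range(1,nn):
            if st[i,4]<40: continue
            q=P[L==i]; r=cv2.minAreaRect((q[:,:2]*1000).astype(np.float32))
            print(nm,np.round(r[0]),np.round(r[1]),round(r[2],1),'z',np.round(np.nanpercentile(q[:,2],[5,50,95]),3),st[i,4])
    H,S,V=hsv[...,0],hsv[...,1],hsv[...,2]
    rect('yellow',(H>20)&(H<32)&(S>120)&(V>120),(0.02,.12))
    rect('red',((H<6)|(H>174))&(S>140)&(V>90),(0.02,.2))
    rect('green',(H>50)&(H<75)&(S>120),(-.01,.06))
    rect('brown',(H>8)&(H<20)&(S>60)&(V>90),(0.0,.06))
    rect('plate',(V<70)&(S<90),(0.005,.02))
    if n=='top': cv2.imwrite('pics/c1.png',cv2.cvtColor(cv2.resize(p[140:320,90:350],None,fx=3,fy=3,interpolation=cv2.INTER_CUBIC),cv2.COLOR_RGB2BGR))
E
```

```text
scene
(array([0.4702, 0.3217, 0.0614]), 8.5, (37, 19), 76)
(array([0.5735, 0.3179, 0.0614]), 1.3, (36, 22), 77)
(array([0.4714, 0.4025, 0.0627]), 1.7, (38, 21), 84)
(array([0.8247, 0.6154, 0.0689]), -35.5, (83, 37), 103)
yellow [442.   1.] [120.  83.] 87.7 z [0.071 0.083 0.095] 458
yellow [327. 294.] [80. 50.] 61.5 z [0.021 0.026 0.057] 197
yellow [761. 449.] [158.  85.] 74.9 z [0.029 0.034 0.038] 649
red [ 752. -430.] [19. 95.] 44.5 z [0.02  0.023 0.027] 74
red [ 760. -234.] [24. 24.] 73.0 z [0.146 0.148 0.15 ] 43
red [593. -79.] [21. 44.] 0.8 z [0.04  0.044 0.047] 61
red [597. -12.] [44. 21.] 82.5 z [0.039 0.044 0.047] 66
red [600.  54.] [45. 20.] 85.0 z [0.04  0.044 0.047] 76
red [423. 544.] [79. 48.] 9.8 z [0.022 0.025 0.058] 252
green [ 476. -336.] [228. 255.] 2.1 z [-0.     0.005  0.032] 2754
green [495. 325.] [20. 36.] 12.4 z [0.027 0.03  0.034] 64
green [600. 317.] [20. 37.] 2.2 z [0.027 0.031 0.035] 72
green [499. 402.] [19. 36.] 2.2 z [0.027 0.031 0.034] 72
green [448. 548.] [16. 29.] 6.3 z [0.023 0.026 0.029] 49
brown [515. 318.] [262. 243.] 89.1 z [0.001 0.005 0.039] 3147
[... 1334 characters left out ...]
[ 487. -345.] [204. 268.] 2.8 z [0.002 0.005 0.034] 5908
green [544. 318.] [37. 19.] 89.1 z [0.029 0.032 0.035] 84
green [498. 402.] [36. 15.] 88.5 z [0.028 0.033 0.036] 63
green [497. 326.] [17. 38.] 10.1 z [0.028 0.031 0.035] 69
green [450. 550.] [15. 34.] 5.0 z [0.024 0.027 0.031] 59
green [444. 403.] [39. 18.] 89.8 z [0.029 0.032 0.035] 85
green [441. 314.] [18. 37.] 10.6 z [0.029 0.032 0.036] 83
green [394. 539.] [16. 33.] 9.4 z [0.024 0.027 0.03 ] 62
green [340. 315.] [15. 33.] 57.6 z [0.022 0.026 0.03 ] 52
green [311. 267.] [16. 34.] 59.9 z [0.023 0.027 0.03 ] 65
brown [522. 323.] [274. 225.] 89.1 z [0.002 0.006 0.04 ] 4131
plate [555. -11.] [224. 345.] 87.1 z [0.008 0.012 0.016] 3080
```

View pics/c1.png

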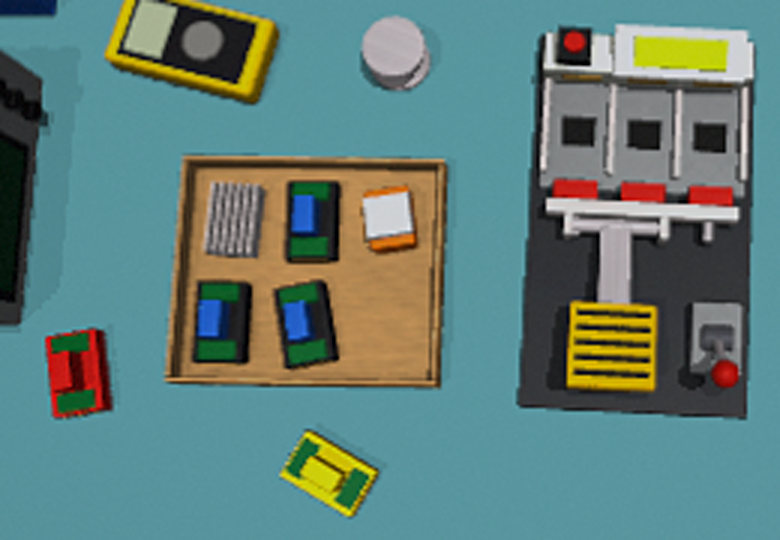

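The crop confirms three black modules with blue blocks in the crate. They are at crop (312,221), (221,322) and (306,324), and the red and yellow look-alikes are outside it. Next I'll fit the fixture frame.

```bash
python3 - <<'E'
from h import *
z=np.load('top0.npz'); p,d=z['p'],z['d']; m=bot.camera_model('top'); P=cloud(m,d)
g=cv2.cvtColor(p,cv2.COLOR_RGB2GRAY)
k=((g<45)&(P[...,2]<.03)&(P[...,0]>.62)&(P[...,0]<.72)&(abs(P[...,1])<.12)).astype(np.uint8)
n,L,st,c=cv2.connectedComponentsWithStats(k)
for i in range(1,n):
    if st[i,4]>15: print('dark',st[i],c[i],onz(m,c[i],.020))
# profile along fixture x through bays, yaw -3
a=np.radians(-3.0);ex=np.array([np.cos(a),np.sin(a)]);ey=np.array([-ex[1],ex[0]])
for y0 in(-.0675,0,.067):
    o=np.array([.655,-.011])
    u=(P[...,:2]-o)@ex; v=(P[...,:2]-o)@ey
    row=[]
    for x in np.arange(-.09,.1,.006):
        s=(abs(u-x)<.004)&(abs(v-y0)<.012); row.append((round(x*1000),round(1000*np.nanmedian(P[...,2][s])) if s.any() else -1))
    print(y0,row)
s=(abs(u)<.02)
print('ribs',[(round(y*1000),round(1000*np.nanmedian(P[...,2][s&(abs(v-y)<.002)]))) for y in np.arange(-.12,.121,.004) if (s&(abs(v-y)<.002)).any()])
# tall things
for nm,px in(('relay',(220,212)),('heatsink',(168,213)),('spool',(221,153)),('tray',(413,242))): print(nm,P[px[1],px[0]])
# pedal+lever in cloud
hsv=cv2.cvtColor(p,cv2.COLOR_RGB2HSV)
for n in('top','scene'):
    z=np.load(n+'0.npz'); p,d=z['p'],z['d']; m=bot.camera_model(n); P=cloud(m,d); hsv=cv2.cvtColor(p,cv2.COLOR_RGB2HSV);H,S,V=[hsv[...,i] for i in range(3)]
    k=((H<6)|(H>174))&(S>140)&(P[...,2]>.08)&(P[...,0]<.5)&(abs(P[...,1])<.2); print(n,'tip',np.nanmean(P[k],0),k.sum())
    k=(H>20)&(H<32)&(S>120)&(P[...,2]>.06)&(abs(P[...,1])<.15)&(P[...,0]<.55); q=P[k];r=cv2.minAreaRect((q[q[:,1]>-.04][:,:2]*1000).astype(np.float32));print(r)
E
```

```text
dark [268 167   3  32  47] [269.12765957 182.23404255] [[0.66888609 0.09022656 0.02      ]]
dark [278 179  10  10  81] [282.54320988 183.5308642 ] [[0.66471079 0.04917856 0.02      ]]
dark [300 181  10   9  86] [304.62790698 184.84883721] [[ 0.66043501 -0.01835257  0.02      ]]
dark [322 182  10   9  85] [326.64705882 185.76470588] [[ 0.65744236 -0.08569867  0.02      ]]
-0.0675 [(-90, 14), (-84, 41), (-78, 49), (-72, 50), (-66, 47), (-60, 46), (-54, 46), (-48, 46), (-42, 19), (-36, 21), (-30, 20), (-24, 21), (-18, 21), (-12, 21), (-6, 21), (0, 21), (6, 20), (12, 20), (18, 20), (24, 21), (30, 20), (36, 20), (42, 20), (48, 20), (54, 36), (60, 45), (66, 70), (72, 72), (78, 76), (84, 77), (90, 79), (96, 80)]
0 [(-90, 45), (-84, 42), (-78, 49), (-72, 50), (-66, 46), (-60, 46), (-54, 46), (-48, 45), (-42, 20), (-36, 20), (-30, 20), (-24, 21), (-18, 20), (-12, 20), (-6, 21), (0, 20), (6, 20), (12, 20), (18, 21), (24, 21), (30, 20), (36, 21), (42, 20), (48, 19), (54, 24), (60, 47), (66, 70), (72, 72), (78, 76), (84, 77), (90, 78), (96, 79)]
0.067 [(-90, 43), (-84, 44), (-78, 50), (-72, 49),
[... 707 characters left out ...]
2, 22), (36, 20), (40, 21), (44, 20), (48, 21), (52, 20), (56, 22), (60, 21), (64, 22), (68, 21), (72, 20), (76, 21), (80, 21), (84, 18), (88, 20), (92, 25), (96, 32), (100, 13), (104, 11), (108, 3), (112, 0), (116, 1), (120, 0)]
relay [0.57078218 0.23333605 0.04889823]
heatsink [0.5707714  0.39014943 0.03509369]
spool [0.75262678 0.23537513 0.04944805]
tray [ 0.48611931 -0.34595092  0.0011657 ]
top tip [ 0.11724077 -0.00504876  0.16977508] 476
((442.64923095703125, 19.772668838500977), (81.99871063232422, 82.37189483642578), 86.95288848876953)
scene tip [ 0.04443641 -0.00534851  0.34938118] 1654
((278.316162109375, 26.40155029296875), (82.1939697265625, 415.3012390136719), 88.0542221069336)
```

```bash
cat >> h.py <<'E'
from scipy.spatial.transform import Rotation as Ro
def go(*tg):
    """targets (x,y,z,yawdeg): print shift/turn units from the measured pose"""
    s=bot.state(); R=np.array(s['tcp_rot']); p=np.array(s['eef_pos'])
    print('t',round(s['time_s'],2),'tcp',np.round(p,4),'yaw',round(np.degrees(np.arctan2(R[1,0],R[0,0])),1),'F',np.round(s['wrist_force'],1),'w',round(s['grip_width'],4),round(s['grip_force'],1))
    for t in tg:
        c,n=np.cos(np.radians(t[3])),np.sin(np.radians(t[3])); T=np.array([[c,n,0],[n,-c,0],[0,0,-1.]])
        sh=R.T@(np.array(t[:3])-p)/.4; rv=Ro.from_matrix(R.T@T).as_rotvec()/.5
        print(t,np.round(sh,3),np.round(rv,3))
E
python3 - <<'E'
from h import *
go((.48,-.30,.25,17),(.5,-.05,.25,0),(.573,.3175,.2,0))
E
```

```text
t 0.1 tcp [ 0.1912 -0.6208  0.2071] yaw 17.1 F [-0.7  0.1  1.3] w 0.0868 0.0
(0.48, -0.3, 0.25, 17) [ 0.926 -0.554 -0.106] [-0.003  0.     0.004]
(0.5, -0.05, 0.25, 0) [ 1.158 -1.137 -0.106] [-0.003  0.001  0.598]
(0.573, 0.3175, 0.2, 0) [ 1.603 -1.961  0.021] [-0.003  0.001  0.598]
```

Call:
carry_out --rows "0.93 -0.55 -0.1 0 0 0.3 0.2;0.93 -0.55 -0.1 0 0 0.6 0.2;0.93 -0.55 -0.1 0 0 0.6 0.2;0.93 -0.55 -0.1 0 0 0.6 0.2;0.93 -0.55 -0.1 0 0 0.6 0.2;0.93 -0.55 -0.1 0 0 0.6 0.2;0.93 -0.55 -0.1 0 0 0.6 0.2;0.93 -0.55 -0.1 0 0 0.6 0.2;0.93 -0.55 -0.1 0 0 0.6 0.2;0.93 -0.55 -0.1 0 0 0.6 0.2;0.93 -0.55 -0.1 0 0 0.6 0.2;0.93 -0.55 -0.1 0 0 0.6 0.2;0.93 -0.55 -0.1 0 0 0.6 0.2"

```text
time_s: 1.18
eef_pos: [0.4826, -0.3003, 0.2476]
tcp_rot: [[1.0, 0.002, -0.001], [0.002, -1.0, 0.0], [-0.001, -0.0, -1.0]]
wrist_force: [0.4, -0.8, 0.2]
grip_width: 0.0519
grip_force: 0.0
```

```bash
python3 - <<'E'
from h import *
go((.53,0,.25,0),(.573,.3175,.2,0))
E
```

```text
t 1.18 tcp [ 0.4826 -0.3003  0.2476] yaw 0.1 F [ 0.4 -0.8  0.2] w 0.0519 0.0
(0.53, 0, 0.25, 0) [ 0.12  -0.751 -0.006] [-0.001  0.001  0.003]
(0.573, 0.3175, 0.2, 0) [ 0.228 -1.544  0.119] [-0.001  0.001  0.003]
```

Call:
carry_out --rows "0.12 -0.75 0 0 0 0 0.2;0.12 -0.75 0 0 0 0 0.2;0.12 -0.75 0 0 0 0 0.2;0.12 -0.75 0 0 0 0 0.2;0.12 -0.75 0 0 0 0 0.2;0.12 -0.75 0 0 0 0 0.2;0.12 -0.75 0 0 0 0 0.2;0.12 -0.75 0 0 0 0 0.2"

```text
time_s: 1.85
eef_pos: [0.5303, 0.004, 0.248]
tcp_rot: [[1.0, 0.004, 0.0], [0.004, -1.0, 0.002], [0.0, -0.002, -1.0]]
wrist_force: [-0.3, 1.3, 0.6]
grip_width: 0.0521
grip_force: 0.0
```

Call:
carry_out --rows "0.1 -0.79 0.12 0 0 0 0.2;0.1 -0.79 0.12 0 0 0 0.2;0.1 -0.79 0.12 0 0 0 0.2;0.1 -0.79 0.12 0 0 0 0.2;0.1 -0.79 0.12 0 0 0 0.2;0.1 -0.79 0.12 0 0 0 0.2;0.1 -0.79 0.12 0 0 0 0.2;0.1 -0.79 0.12 0 0 0 0.2;0.1 -0.79 0.12 0 0 0 0.2;0.1 -0.79 0.12 0 0 0 0.2;0.1 -0.79 0.12 0 0 0 0.2"

```text
time_s: 2.77
eef_pos: [0.5717, 0.3122, 0.1993]
tcp_rot: [[1.0, -0.003, -0.001], [-0.003, -1.0, -0.002], [-0.001, 0.002, -1.0]]
wrist_force: [-0.1, -0.4, 0.5]
grip_width: 0.0521
grip_force: 0.0
```

```bash
python3 - <<'E'
from h import *
go((.573,.3175,.16,0),(.573,.3175,.057,0))
m,p,d=snap('wrist','w1.png')
[print('W',x) for x in mods(m,p,d)]
m,p,d=snap('scene')
[print('S',x) for x in mods(m,p,d,(.3,.7,.15,.5))]
E
```

```text
t 2.77 tcp [0.5717 0.3122 0.1993] yaw -0.2 F [-0.1 -0.4  0.5] w 0.0521 0.0
(0.573, 0.3175, 0.16, 0) [ 0.003 -0.013  0.098] [ 0.003  0.001 -0.007]
(0.573, 0.3175, 0.057, 0) [ 0.003 -0.014  0.356] [ 0.003  0.001 -0.007]
W (array([0.5727, 0.3176, 0.0635]), -0.2, (35, 19), 568)
W (array([0.4876, 0.4095, 0.061 ]), -52.5, (8, 4), 28)
W (array([0.4853, 0.3226, 0.0614]), -89.3, (19, 5), 92)
S (array([0.574 , 0.3175, 0.0615]), 0.9, (36, 21), 78)
S (array([0.4707, 0.4027, 0.062 ]), -0.0, (36, 21), 84)
```

View pics/w1.png

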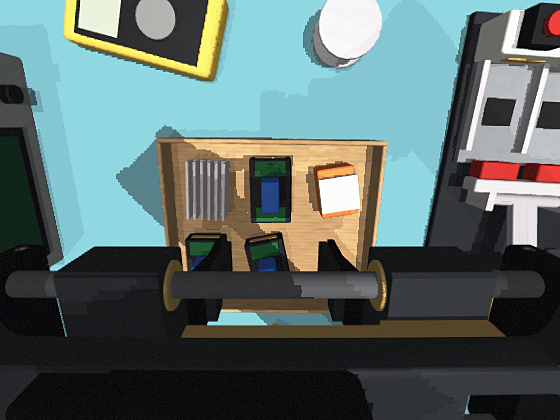

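The wrist view shows this module at (270,190), clear of the relay (338,190) and the heat sink (207,190). I'll grasp it.

Call:
carry_out --rows "0.003 -0.013 0.1 0 0 0 0.2;0.003 -0.013 0.18 0 0 0 0.2;0.003 -0.013 0.26 0 0 0 0.2;0.003 -0.013 0.31 0 0 0 0.2;0.003 -0.013 0.34 0 0 0 0.2;0.003 -0.013 0.356 0 0 0 0.2;0.003 -0.013 0.356 0 0 0 0.2;0.003 -0.013 0.356 0 0 0 -1;0.003 -0.013 0.356 0 0 0 -1;0.003 -0.013 0.356 0 0 0 -1;0.003 -0.013 0.356 0 0 0 -1;0.003 -0.013 0.356 0 0 0 -1;0.003 -0.013 0.34 0 0 0 -1;0.003 -0.013 0.3 0 0 0 -1;0.003 -0.013 0.22 0 0 0 -1;0.003 -0.013 0.14 0 0 0 -1;0.003 -0.013 0.05 0 0 0 -1;0.003 -0.013 0.05 0 0 0 -1"

```text
time_s: 4.37
eef_pos: [0.5746, 0.3221, 0.1886]
tcp_rot: [[1.0, -0.001, 0.009], [-0.001, -1.0, 0.005], [0.009, -0.005, -1.0]]
wrist_force: [1.2, 1.4, 0.7]
grip_width: 0.0007
grip_force: 0.0
```

```bash
python3 - <<'E'
from h import *
go((.664,.050,.18,-3.1),(.6605,-.017,.18,-3.1),(.657,-.084,.18,-3.1))
E
```

```text
t 4.37 tcp [0.5746 0.3221 0.1886] yaw -0.1 F [1.2 1.4 0.7] w 0.0007 0.0
(0.664, 0.05, 0.18, -3.1) [0.224 0.68  0.02 ] [-0.011 -0.018  0.106]
(0.6605, -0.017, 0.18, -3.1) [0.216 0.848 0.019] [-0.011 -0.018  0.106]
(0.657, -0.084, 0.18, -3.1) [0.207 1.015 0.018] [-0.011 -0.018  0.106]
```

The gripper is empty, so I'll look at what happened.

```bash
python3 - <<'E'
from h import *
for n in('wrist','scene'):
    m,p,d=snap(n,n+'2.png')
    [print(n,x) for x in mods(m,p,d,(.3,.7,.15,.5),(.03,.2))]
p=cv2.cvtColor(p,cv2.COLOR_RGB2BGR)
w=cv2.imread('pics/wrist2.png')
cv2.imwrite('pics/c2.png',np.hstack([cv2.resize(p[200:330,270:410],(400,372)),cv2.resize(w[100:320,140:400],(400,372))]))
go((.573,.3175,.057,0))
E
```

```text
wrist (array([0.5719, 0.3172, 0.0634]), -0.2, (37, 19), 606)
scene (array([0.5744, 0.3176, 0.0616]), -2.4, (37, 20), 80)
scene (array([0.4713, 0.4027, 0.0629]), 2.5, (36, 21), 81)
t 4.47 tcp [0.5729 0.3204 0.1824] yaw -0.1 F [ 1.   0.6 -1.4] w 0.0005 0.0
(0.573, 0.3175, 0.057, 0) [-0.001  0.008  0.313] [-0.004 -0.007 -0.002]
```

View pics/c2.png

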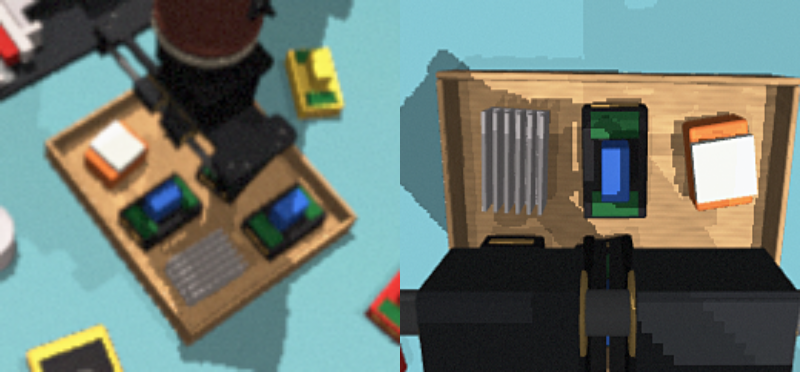

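The module hasn't moved, so the fingers closed too slowly and I lifted too early. I'll open them, descend again and give the closing more time.

Call:
carry_out --rows "0 0.008 0 0 0 0 0.2;0 0.008 0 0 0 0 0.2;0 0.008 0 0 0 0 0.2;0 0.008 0 0 0 0 0.2;0 0.008 0 0 0 0 0.2;0 0.008 0 0 0 0 0.2;0 0.008 0 0 0 0 0.2;0 0.008 0 0 0 0 0.2;0 0.008 0 0 0 0 0.2;0 0.008 0 0 0 0 0.2"

```text
time_s: 5.3
eef_pos: [0.572, 0.3165, 0.18]
tcp_rot: [[1.0, -0.001, -0.0], [-0.001, -1.0, 0.0], [-0.0, -0.0, -1.0]]
wrist_force: [-0.4, -0.9, 0.6]
grip_width: 0.0508
grip_force: 0.0
```

```bash
python3 - <<'E'
from h import *
go((.573,.3175,.057,0))
E
```

```text
t 5.3 tcp [0.572  0.3165 0.18  ] yaw -0.1 F [-0.4 -0.9  0.6] w 0.0508 0.0
(0.573, 0.3175, 0.057, 0) [ 0.002 -0.002  0.308] [-0.     0.    -0.002]
```

Call:
carry_out --rows "0.002 -0.002 0.08 0 0 0 0.2;0.002 -0.002 0.16 0 0 0 0.2;0.002 -0.002 0.23 0 0 0 0.2;0.002 -0.002 0.28 0 0 0 0.2;0.002 -0.002 0.308 0 0 0 0.2;0.002 -0.002 0.308 0 0 0 0.2;0.002 -0.002 0.308 0 0 0 -1;0.002 -0.002 0.308 0 0 0 -1;0.002 -0.002 0.308 0 0 0 -1;0.002 -0.002 0.308 0 0 0 -1;0.002 -0.002 0.308 0 0 0 -1;0.002 -0.002 0.308 0 0 0 -1;0.002 -0.002 0.308 0 0 0 -1;0.002 -0.002 0.308 0 0 0 -1;0.002 -0.002 0.308 0 0 0 -1;0.002 -0.002 0.308 0 0 0 -1"

```text
time_s: 6.63
eef_pos: [0.5728, 0.3172, 0.0567]
tcp_rot: [[1.0, -0.001, -0.0], [-0.001, -1.0, -0.0], [-0.0, 0.0, -1.0]]
wrist_force: [-0.5, 0.5, -0.2]
grip_width: 0.0011
grip_force: 0.0
```

Call:
carry_out --rows "0 0 -0.02 0 0 0 -1;0 0 -0.06 0 0 0 -1;0 0 -0.12 0 0 0 -1;0 0 -0.18 0 0 0 -1;0 0 -0.24 0 0 0 -1;0 0 -0.3 0 0 0 -1;0 0 -0.3 0 0 0 -1;0 0 -0.3 0 0 0 -1"

```text
time_s: 7.3
eef_pos: [0.5736, 0.318, 0.179]
tcp_rot: [[1.0, -0.001, 0.003], [-0.001, -1.0, 0.002], [0.003, -0.002, -1.0]]
wrist_force: [-1.1, 0.6, -0.7]
grip_width: 0.0004
grip_force: 0.0
```

```bash
python3 - <<'E'
from h import *
go((.664,.050,.18,-3.1),(.6605,-.017,.18,-3.1),(.657,-.084,.18,-3.1))
E
```

```text
t 7.3 tcp [0.5736 0.318  0.179 ] yaw -0.1 F [-1.1  0.6 -0.7] w 0.0004 0.0
(0.664, 0.05, 0.18, -3.1) [ 0.227  0.67  -0.003] [-0.003 -0.006  0.106]
(0.6605, -0.017, 0.18, -3.1) [ 0.218  0.837 -0.003] [-0.003 -0.006  0.106]
(0.657, -0.084, 0.18, -3.1) [ 0.21   1.005 -0.004] [-0.003 -0.006  0.106]
```

The grip closed on air again at what should be the block. I'll project the reported TCP into the views to check it against the images.

```bash
cat >> h.py <<'E'
def proj(m,X):
    c=(np.atleast_2d(X)-m['origin'])@np.array(m['rotation']); x=np.c_[c[:,0],-c[:,1]]/(-c[:,2:3]); r2=(x**2).sum(1,keepdims=True)
    x=x*(1+m['k1']*r2); K=m['K']; return np.c_[K[0,0]*x[:,0]+K[0,2],K[1,1]*x[:,1]+K[1,2]]
E
python3 - <<'E'
from h import *
s=bot.state(); R=s['tcp_rot'];o=s['eef_pos']; tip=o+R[:,2]*.022; back=o-R[:,2]*.048
ims=[]
for n in('scene','wrist','top'):
    m,p,d=snap(n)
    [print(n,x) for x in mods(m,p,d,(.3,.7,.15,.5),(.03,.2))]
    print(n,proj(m,[tip,o,back]), m['origin'])
    p=cv2.cvtColor(p,cv2.COLOR_RGB2BGR)
    for q,c in zip(proj(m,[tip,o,back]),((0,255,255),(255,0,255),(0,255,0))): cv2.circle(p,tuple(int(v) for v in np.round(q)),2,c,-1)
    b={'scene':p[190:330,270:420],'wrist':p[100:400,100:440],'top':p[150:330,120:300]}[n]
    ims.append(cv2.resize(b,(266,300),interpolation=cv2.INTER_CUBIC))
cv2.imwrite('pics/c3.png',np.hstack(ims))
E
```

```text
scene (array([0.5744, 0.317 , 0.0611]), -2.7, (37, 20), 79)
scene (array([0.4716, 0.4023, 0.0626]), 1.1, (35, 21), 84)
scene [[330.13368743 253.78296508]
 [330.9362263  250.16447629]
 [332.78708479 241.80568763]] [0.94821596 0.63582683 1.11911874]
wrist (array([0.5726, 0.3173, 0.0634]), 0.1, (35, 20), 659)
wrist [[273.42419009 233.75483061]
 [273.32097429 245.62516791]
 [272.98983494 283.74571374]] [0.64622348 0.31690133 0.35423464]
top [[182.01712369 203.28837551]
 [179.91687735 201.51792593]
 [175.00649727 197.37797654]] [0.35497508 0.05662146 1.15877362]
```

View pics/c3.png

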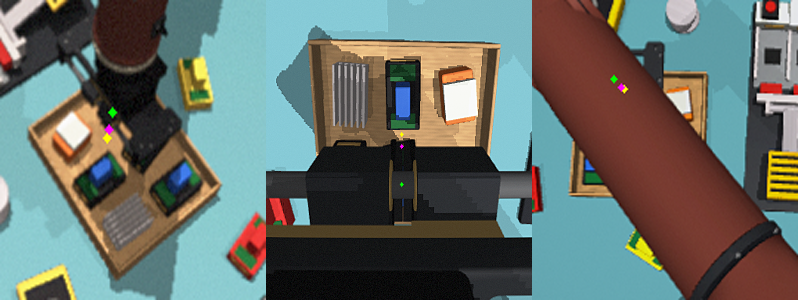

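The projected tip doesn't match the finger ends in the pictures: scene crop about (135,155) against (107,138). I'll measure the real fingers from the depth.

```bash
python3 - <<'E'
from h import *
print(bot.state()['eef_pos'], bot.state()['q'])
for n in('wrist','scene'):
    m,p,d=snap(n); P=cloud(m,d)
    k=(P[...,2]>.09)&(P[...,2]<.5)&(P[...,0]>.35)&(P[...,0]<.7)&(P[...,1]>.15)&(P[...,1]<.5)
    q=P[k]
    for a in np.arange(.1,.3,.01):
        s=q[(q[:,2]>=a)&(q[:,2]<a+.01)]
        if len(s)>3: print(n,round(a,2),len(s),'x',np.round(np.percentile(s[:,0],[2,50,98]),3),'y',np.round(np.percentile(s[:,1],[2,50,98]),3))
E
```

```text
[0.57235756 0.31686423 0.17581684] [  -6.94434718   24.49590127  -34.85988213   84.0982809    14.12905121
   75.91570819 -132.9084993 ]
wrist 0.18 6 x [0.581 0.581 0.582] y [0.313 0.319 0.324]
wrist 0.19 209 x [0.581 0.582 0.583] y [0.308 0.316 0.325]
wrist 0.2 218 x [0.581 0.582 0.583] y [0.309 0.317 0.325]
wrist 0.21 285 x [0.577 0.581 0.583] y [0.309 0.316 0.324]
wrist 0.22 174 x [0.581 0.581 0.583] y [0.311 0.317 0.323]
wrist 0.23 393 x [0.562 0.568 0.574] y [0.312 0.316 0.321]
wrist 0.24 162 x [0.563 0.569 0.574] y [0.312 0.317 0.322]
wrist 0.25 77 x [0.571 0.578 0.607] y [0.236 0.322 0.397]
wrist 0.26 4605 x [0.54  0.602 0.61 ] y [0.234 0.302 0.4  ]
wrist 0.27 16895 x [0.546 0.603 0.61 ] y [0.237 0.308 0.396]
wrist 0.28 16097 x [0.594 0.601 0.61 ] y [0.238 0.318 0.362]
wrist 0.29 14003 x [0.578 0.597 0.6  ] y [0.251 0.312 0.379]
scene 0.19 4 x [0.583 0.584 0.585] y [0.307 0.31  0.325]
scene 0.25 6 x [0.558 0.587 0.604] y [0.237 0.238 0.393]
scene 0.26 51 x [0.563 0.61  0.611] y [0.233 0.322 0.403]
scene 0.27 180 x [0.596 0.605 0.612] y [0.237 0.315 0.399]
scene 0.28 143 x [0.594 0.604 0.611] y [0.232 0.326 0.408]
scene 0.29 363 x [0.542 0.59  0.611] y [0.224 0.37  0.411]
```

Depth puts the fingertips at z≈0.187 and the body bottom at ≈0.254, where the reported TCP implies 0.154 and 0.224. So the reported height is about 32 mm low, while x and y agree. I'll correct for that from here on.

```bash
sed -i "s/p=np.array(s\['eef_pos'\])$/p=np.array(s['eef_pos'])+[0,0,.032]/" h.py; grep -n 032 h.py; python3 - <<'E'
from h import *
go((.573,.3173,.10,0),(.573,.3173,.061,0))
E
```

```text
38:    s=bot.state(); R=np.array(s['tcp_rot']); p=np.array(s['eef_pos'])+[0,0,.032]
t 7.55 tcp [0.5724 0.3169 0.2076] yaw -0.1 F [-0.6  0.5 -0.9] w 0.0003 0.0
(0.573, 0.3173, 0.1, 0) [ 0.002 -0.001  0.269] [ 0.002  0.003 -0.002]
(0.573, 0.3173, 0.061, 0) [ 0.002 -0.001  0.367] [ 0.002  0.003 -0.002]
```

Call:
carry_out --rows "0 0 0 0 0 0 0.2;0 0 0 0 0 0 0.2;0 0 0 0 0 0 0.2;0 0 0 0 0 0 0.2;0 0 0 0 0 0 0.2;0 0 0 0 0 0 0.2;0 0 0 0 0 0 0.2;0 0 0 0 0 0 0.2;0 0 0 0 0 0 0.2;0 0 0.1 0 0 0 0.2;0 0 0.18 0 0 0 0.2;0 0 0.24 0 0 0 0.2;0 0 0.26 0 0 0 0.2;0 0 0.26 0 0 0 0.2"

```text
time_s: 8.72
eef_pos: [0.5717, 0.3164, 0.0706]
tcp_rot: [[1.0, -0.001, -0.003], [-0.001, -1.0, -0.002], [-0.003, 0.002, -1.0]]
wrist_force: [-0.6, -0.8, 1.1]
grip_width: 0.0523
grip_force: 0.0
```

```bash
python3 - <<'E'
from h import *
go((.573,.3173,.061,0))
m,p,d=snap('wrist'); P=cloud(m,d)
s=bot.state()['eef_pos']
k=(abs(P[...,0]-s[0]-.0095)<.004)&(abs(P[...,1]-s[1])<.045)&(P[...,2]>.069)&(P[...,2]<.14)
q=P[k]; print(len(q),np.percentile(q[:,2],[1,5,50]),np.percentile(q[:,1],[2,98]),np.median(q[:,0]))
E
```

```text
t 8.72 tcp [0.5717 0.3164 0.1026] yaw -0.1 F [-0.6 -0.8  1.1] w 0.0523 0.0
(0.573, 0.3173, 0.061, 0) [ 0.004 -0.002  0.104] [ 0.003  0.007 -0.002]
1336 [0.08512835 0.08812171 0.10910356] [0.28003047 0.3525323 ] 0.5812345222391669
```

Call:
carry_out --rows "0.003 -0.002 0.04 0 0 0 0.2;0.003 -0.002 0.07 0 0 0 0.2;0.003 -0.002 0.09 0 0 0 0.2;0.003 -0.002 0.105 0 0 0 0.2;0.003 -0.002 0.105 0 0 0 0.2;0.003 -0.002 0.105 0 0 0 -1;0.003 -0.002 0.105 0 0 0 -1;0.003 -0.002 0.105 0 0 0 -1;0.003 -0.002 0.105 0 0 0 -1;0.003 -0.002 0.105 0 0 0 -1;0.003 -0.002 0.105 0 0 0 -1;0.003 -0.002 0.105 0 0 0 -1;0.003 -0.002 0.105 0 0 0 -1;0.003 -0.002 0.105 0 0 0 -1"

```text
time_s: 9.93
eef_pos: [0.5742, 0.3179, 0.031]
tcp_rot: [[1.0, -0.001, 0.0], [-0.001, -1.0, -0.0], [0.0, 0.0, -1.0]]
wrist_force: [-1.0, -1.2, 2.5]
grip_width: 0.0198
grip_force: 30.0
```

```bash
python3 - <<'E'
from h import *
go((.573,.3173,.061,0))
E
```

```text
t 9.93 tcp [0.5742 0.3179 0.063 ] yaw -0.1 F [-1.  -1.2  2.5] w 0.0198 30.0
(0.573, 0.3173, 0.061, 0) [-0.003  0.002  0.005] [ 0.    -0.    -0.003]
```

Call:
carry_out --rows "0 0 -0.04 0 0 0 -1;0 0 -0.1 0 0 0 -1;0 0 -0.18 0 0 0 -1;0 0 -0.26 0 0 0 -1;0 0 -0.34 0 0 0 -1;0 0 -0.34 0 0 0 -1;0 0 -0.34 0 0 0 -1;0.08 0.08 -0.34 0 0 0.05 -1;0.12 0.16 -0.34 0 0 0.1 -1;0.16 0.24 -0.34 0 0 0.105 -1;0.2 0.34 -0.34 0 0 0.105 -1;0.2 0.42 -0.34 0 0 0.105 -1;0.207 0.5 -0.34 0 0 0.105 -1;0.207 0.5 -0.34 0 0 0.105 -1"

```text
time_s: 11.1
eef_pos: [0.6573, 0.1074, 0.1638]
tcp_rot: [[0.998, -0.064, -0.003], [-0.064, -0.998, -0.006], [-0.003, 0.006, -1.0]]
wrist_force: [1.2, -3.2, -2.0]
grip_width: 0.0192
grip_force: 30.0
```

```bash
python3 - <<'E'
from h import *
go((.657,-.084,.19,-3.1))
m,p,d=snap('wrist'); s=bot.state()['eef_pos']
[print('W',x) for x in mods(m,p,d,None,(.05,.4))]
m,p,d=snap('scene'); [print('S',x) for x in mods(m,p,d,(.3,.8,-.2,.5),(.04,.4))]
E
```

```text
t 11.1 tcp [0.6573 0.1074 0.1958] yaw -3.7 F [ 1.2 -3.2 -2. ] w 0.0192 30.0
(0.657, -0.084, 0.19, -3.1) [0.03  0.477 0.017] [ 0.012  0.006 -0.02 ]
W (array([0.6645, 0.1068, 0.1961]), 86.2, (19, 19), 1227)
W (array([0.638 , 0.1086, 0.196 ]), 86.9, (16, 1), 30)
S (array([0.4704, 0.3215, 0.0615]), 8.1, (36, 20), 72)
S (array([0.4704, 0.4021, 0.0627]), 0.5, (36, 21), 82)
```

Call:
carry_out --rows "0.01 0.1 0.01 0 0 -0.01 -1;0.02 0.2 0.015 0 0 -0.02 -1;0.03 0.3 0.015 0 0 -0.02 -1;0.03 0.4 0.015 0 0 -0.02 -1;0.03 0.45 0.015 0 0 -0.02 -1;0.03 0.477 0.015 0 0 -0.02 -1;0.03 0.477 0.015 0 0 -0.02 -1;0.03 0.477 0.015 0 0 -0.02 -1;0.03 0.477 0.015 0 0 -0.02 -1"

```text
time_s: 11.95
eef_pos: [0.6584, -0.0695, 0.1604]
tcp_rot: [[0.999, -0.04, -0.0], [-0.04, -0.999, 0.002], [-0.0, -0.002, -1.0]]
wrist_force: [-0.9, 0.4, -2.0]
grip_width: 0.0198
grip_force: 30.0
```

```bash
python3 - <<'E'
from h import *
m,p,d=snap('wrist','w4.png'); P=cloud(m,d)
[print('W',x) for x in mods(m,p,d,None,(.05,.4))]
go((.657,-.084,.10,-3.1),(.657,-.084,.0775,-3.1))
# ribs / contact geometry from wrist
a=np.radians(-3.1);ex=np.array([np.cos(a),np.sin(a)]);ey=np.array([-ex[1],ex[0]])
o=np.array([.6605,-.017]);u=(P[...,:2]-o)@ex;v=(P[...,:2]-o)@ey
s=(u>.0)&(u<.05)
print('ribs',[(round(y*1000),round(1000*np.nanmedian(P[...,2][s&(abs(v-y)<.001)])),int((s&(abs(v-y)<.001)).sum())) for y in np.arange(-.112,.112,.002) if (s&(abs(v-y)<.001)).any() and np.nanmedian(P[...,2][s&(abs(v-y)<.001)])>.024])
E
```

```text
W (array([ 0.6656, -0.0699,  0.1927]), 88.4, (20, 18), 1227)
W (array([ 0.639 , -0.0701,  0.1928]), 86.0, (14, 1), 26)
t 12.0 tcp [ 0.6584 -0.0696  0.1926] yaw -2.3 F [ 0.1  1.  -2.2] w 0.0196 30.0
(0.657, -0.084, 0.1, -3.1) [-0.002  0.036  0.231] [-0.003  0.001  0.029]
(0.657, -0.084, 0.0775, -3.1) [-0.002  0.037  0.288] [-0.003  0.001  0.029]
ribs [(-112, 283, 740), (-110, 283, 778), (-108, 282, 761), (-106, 284, 690), (-104, 283, 747), (-102, 282, 788), (-100, 283, 712), (-98, 285, 683), (-96, 285, 648), (-94, 272, 1195), (-92, 271, 1227), (-90, 271, 1233), (-88, 272, 1209), (-86, 271, 1245), (-84, 270, 1230), (-82, 271, 1242), (-80, 270, 1200), (-78, 271, 1290), (-76, 270, 1577), (-74, 270, 1538), (-72, 269, 1444), (-70, 269, 1498), (-68, 268, 2336), (-66, 273, 1698), (-64, 280, 1442), (-62, 281, 1437), (-60, 281, 1427), (-58, 281, 1434), (-56, 280, 1449), (-54, 281, 1434), (-52, 281, 1400), (-50, 281, 1442), (-48, 281, 1440), (-46, 281, 1394), (-44, 281, 1442), (-42, 281, 1431), (-40, 280, 1452), (-38, 266, 2422), (-36, 269, 1676), (-34, 270, 1764), (-32, 273, 1705), (-30, 274, 1674), (-28, 274, 1633), (-26, 279, 1500), (-24, 280, 1503), (-22, 280, 1482), (-20, 279, 1519), (-18, 280, 1518), (-16, 279, 1475), (-14, 280, 1515), (-12, 281, 1401), (-10, 287, 1089), (-8, 289, 868), (-6, 288, 955), (-4, 287, 1020), (-2, 281, 681), (0, 281, 651), (2, 283, 745), (4, 283, 764), (6, 283, 792), (8, 279, 608), (10, 263, 465), (12, 262, 419), (14, 262, 287), (16, 261, 259), (18, 261, 266), (20, 261, 249), (22, 261, 261), (24, 261, 309), (26, 256, 3170), (28, 253, 392), (30, 28, 268), (32, 33, 165), (34, 32, 95), (36, 32, 70), (98, 30, 199), (100, 32, 90), (102, 32, 79), (104, 31, 11)]
```

View pics/w4.png

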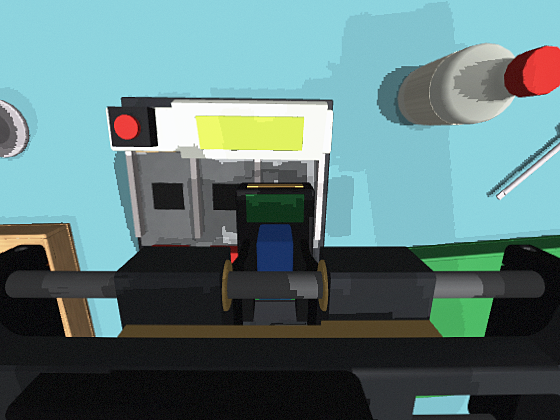

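The module hangs over bay 1. The ribs measure at +33 and +100 mm from bay 2's centre, which agrees with the bay positions. I'll lower it in two steps.

Call:
carry_out --rows "-0.002 0.02 0 0 0 0.029 -1;-0.002 0.037 0 0 0 0.029 -1;-0.002 0.037 0.05 0 0 0.029 -1;-0.002 0.037 0.1 0 0 0.029 -1;-0.002 0.037 0.15 0 0 0.029 -1;-0.002 0.037 0.2 0 0 0.029 -1;-0.002 0.037 0.22 0 0 0.029 -1;-0.002 0.037 0.22 0 0 0.029 -1;-0.002 0.037 0.22 0 0 0.029 -1"

```text
time_s: 12.75
eef_pos: [0.6571, -0.0882, 0.0732]
tcp_rot: [[0.998, -0.058, 0.0], [-0.058, -0.998, 0.0], [0.0, -0.0, -1.0]]
wrist_force: [0.3, -0.1, -2.3]
grip_width: 0.0197
grip_force: 30.0
```

```bash
python3 - <<'E'
from h import *
go((.657,-.084,.0775,-3.1))
E
```

```text
t 12.75 tcp [ 0.6571 -0.0882  0.1052] yaw -3.3 F [ 0.3 -0.1 -2.3] w 0.0197 30.0
(0.657, -0.084, 0.0775, -3.1) [-0.001 -0.01   0.069] [-0.    -0.    -0.009]
```

Call:
carry_out --rows "-0.001 -0.01 0.01 0 0 -0.005 -1;-0.001 -0.01 0.03 0 0 -0.005 -1;-0.001 -0.01 0.05 0 0 -0.005 -1;-0.001 -0.01 0.06 0 0 -0.005 -1;-0.001 -0.01 0.067 0 0 -0.005 -1;-0.001 -0.01 0.067 0 0 -0.005 -1;-0.001 -0.01 0.067 0 0 -0.005 -1;-0.001 -0.01 0.067 0 0 -0.005 -1"

```text
time_s: 13.42
eef_pos: [0.6568, -0.084, 0.0458]
tcp_rot: [[0.998, -0.056, 0.0], [-0.056, -0.998, 0.0], [0.0, -0.0, -1.0]]
wrist_force: [0.4, 0.9, -1.9]
grip_width: 0.0199
grip_force: 30.0
```

```bash
python3 - <<'E'
from h import *
go((.657,-.084,.0775,-3.1))
E
```

```text
t 13.42 tcp [ 0.6568 -0.084   0.0778] yaw -3.2 F [ 0.4  0.9 -1.9] w 0.0199 30.0
(0.657, -0.084, 0.0775, -3.1) [ 0.001 -0.     0.001] [-0.    -0.    -0.003]
```

Call:
carry_out --rows "0 0 0.003 0 0 0 -1;0 0 0.003 0 0 0 -1;0 0 0.003 0 0 0 0.2;0 0 0.003 0 0 0 0.2;0 0 0.003 0 0 0 0.2;0 0 0.003 0 0 0 0.2;0 0 0.003 0 0 0 0.2;0 0 0.003 0 0 0 0.2;0 0 0.003 0 0 0 0.2;0 0 0.003 0 0 0 0.2;0 0 -0.03 0 0 0 0.2;0 0 -0.1 0 0 0 0.2;0 0 -0.2 0 0 0 0.2;0 0 -0.28 0 0 0 0.2;0 0 -0.28 0 0 0 0.2;0 0 -0.28 0 0 0 0.2"

```text
time_s: 14.75
eef_pos: [0.6584, -0.0838, 0.1617]
tcp_rot: [[0.998, -0.056, 0.005], [-0.056, -0.998, -0.001], [0.005, 0.0, -1.0]]
wrist_force: [-0.7, 0.1, 0.1]
grip_width: 0.0523
grip_force: 0.0
```

```bash
python3 - <<'E'
from h import *
for n in('scene','top','wrist'):
    m,p,d=snap(n); [print(n,x) for x in mods(m,p,d,(.3,.8,-.2,.5),(.04,.1))]
go((.53,.19,.2,0),(.47,.402,.16,1.5))
E
```

```text
scene (array([ 0.6573, -0.0828,  0.0763]), -4.3, (35, 20), 59)
scene (array([0.47  , 0.3215, 0.0614]), 9.5, (36, 20), 75)
scene (array([0.483 , 0.4178, 0.0627]), 0.0, (36, 21), 84)
top (array([ 0.6546, -0.0829,  0.0785]), -1.5, (35, 18), 84)
top (array([0.4826, 0.4175, 0.0637]), 1.8, (32, 18), 77)
top (array([0.4687, 0.3195, 0.0634]), 11.4, (35, 21), 92)
wrist (array([ 0.6549, -0.084 ,  0.0783]), -2.8, (36, 20), 844)
t 14.9 tcp [ 0.656  -0.084   0.1892] yaw -3.2 F [ 0.1 -0.1 -0.8] w 0.0522 0.0
(0.53, 0.19, 0.2, 0) [-0.353 -0.666 -0.027] [-0.     0.003 -0.111]
(0.47, 0.402, 0.16, 1.5) [-0.532 -1.187  0.074] [-0.     0.003 -0.164]
```

One module was knocked to (0.483, 0.418). Next I'll take the tilted one at (0.469, 0.3205), yaw about 11°.

Call:
carry_out --rows "-0.04 -0.08 -0.02 0 0 -0.1 0.2;-0.08 -0.17 -0.02 0 0 -0.2 0.2;-0.13 -0.26 -0.02 0 0 -0.3 0.2;-0.18 -0.35 -0.02 0 0 -0.4 0.2;-0.22 -0.44 -0.02 0 0 -0.48 0.2;-0.27 -0.53 -0.02 0 0 -0.48 0.2;-0.31 -0.61 -0.02 0 0 -0.48 0.2;-0.35 -0.67 -0.02 0 0 -0.48 0.2;-0.4 -0.73 -0.02 0 0 -0.48 0.2;-0.45 -0.8 -0.02 0 0 -0.48 0.2;-0.47 -0.88 -0.02 0 0 -0.48 0.2;-0.5 -0.96 -0.02 0 0 -0.48 0.2;-0.5 -0.96 -0.02 0 0 -0.48 0.2;-0.5 -0.96 -0.02 0 0 -0.48 0.2;-0.5 -0.96 -0.02 0 0 -0.48 0.2"

```text
time_s: 16.15
eef_pos: [0.4781, 0.3098, 0.1649]
tcp_rot: [[0.983, 0.183, -0.002], [0.183, -0.983, -0.001], [-0.002, 0.001, -1.0]]
wrist_force: [-0.1, -0.5, -0.5]
grip_width: 0.0523
grip_force: 0.0
```

```bash
python3 - <<'E'
from h import *
for n in('scene','wrist'):
    m,p,d=snap(n); [print(n,x) for x in mods(m,p,d,(.3,.8,.1,.5),(.04,.1))]
go((.4693,.3205,.10,11),(.4693,.3205,.063,11))
E
```

```text
scene (array([0.47  , 0.3215, 0.0615]), 10.8, (35, 19), 73)
scene (array([0.4841, 0.4184, 0.0629]), 0.8, (36, 21), 82)
wrist (array([0.4831, 0.4181, 0.0633]), -0.5, (36, 20), 816)
wrist (array([0.4683, 0.3199, 0.0634]), 11.1, (36, 20), 710)
t 16.25 tcp [0.4789 0.309  0.1973] yaw 10.4 F [ 0.1 -1.1  0.4] w 0.052 0.0
(0.4693, 0.3205, 0.1, 11) [-0.018 -0.033  0.243] [ 0.002  0.002 -0.019]
(0.4693, 0.3205, 0.063, 11) [-0.018 -0.033  0.336] [ 0.002  0.002 -0.019]
```

Call:
carry_out --rows "-0.018 -0.033 0 0 0 -0.019 0.2;-0.018 -0.033 0.08 0 0 -0.019 0.2;-0.018 -0.033 0.16 0 0 -0.019 0.2;-0.018 -0.033 0.23 0 0 -0.019 0.2;-0.018 -0.033 0.28 0 0 -0.019 0.2;-0.018 -0.033 0.31 0 0 -0.019 0.2;-0.018 -0.033 0.336 0 0 -0.019 0.2;-0.018 -0.033 0.336 0 0 -0.019 0.2;-0.018 -0.033 0.336 0 0 -0.019 0.2;-0.018 -0.033 0.336 0 0 -0.019 -1;-0.018 -0.033 0.336 0 0 -0.019 -1;-0.018 -0.033 0.336 0 0 -0.019 -1;-0.018 -0.033 0.336 0 0 -0.019 -1;-0.018 -0.033 0.336 0 0 -0.019 -1;-0.018 -0.033 0.336 0 0 -0.019 -1;-0.018 -0.033 0.336 0 0 -0.019 -1;-0.018 -0.033 0.336 0 0 -0.019 -1"

```text
time_s: 17.67
eef_pos: [0.4692, 0.3218, 0.0316]
tcp_rot: [[0.981, 0.192, 0.0], [0.192, -0.981, -0.001], [0.0, 0.001, -1.0]]
wrist_force: [0.6, -2.7, 1.5]
grip_width: 0.0198
grip_force: 29.9
```

```bash
python3 - <<'E'
from h import *
go((.4693,.3205,.2,11),(.53,.15,.2,0),(.6605,-.017,.19,-3.1))
E
```

```text
t 17.67 tcp [0.4692 0.3218 0.0636] yaw 11.1 F [ 0.6 -2.7  1.5] w 0.0198 29.9
(0.4693, 0.3205, 0.2, 11) [-0.     0.003 -0.341] [ 0.001 -0.     0.003]
(0.53, 0.15, 0.2, 0) [ 0.067  0.451 -0.341] [ 0.001 -0.     0.387]
(0.6605, -0.017, 0.19, -3.1) [ 0.307  0.923 -0.315] [ 0.001 -0.     0.495]
```

Call:
carry_out --rows "0 0 -0.04 0 0 0 -1;0 0 -0.1 0 0 0 -1;0 0 -0.18 0 0 0 -1;0 0 -0.26 0 0 0 -1;0 0 -0.33 0 0 0 -1;0.03 0.08 -0.33 0 0 0.1 -1;0.06 0.16 -0.33 0 0 0.2 -1;0.09 0.25 -0.33 0 0 0.3 -1;0.12 0.34 -0.33 0 0 0.4 -1;0.15 0.43 -0.33 0 0 0.49 -1;0.18 0.52 -0.33 0 0 0.495 -1;0.21 0.61 -0.33 0 0 0.495 -1;0.24 0.7 -0.33 0 0 0.495 -1;0.27 0.79 -0.33 0 0 0.495 -1;0.3 0.87 -0.33 0 0 0.495 -1;0.307 0.92 -0.33 0 0 0.495 -1;0.307 0.923 -0.33 0 0 0.495 -1;0.307 0.923 -0.33 0 0 0.495 -1;0.307 0.923 -0.33 0 0 0.495 -1"

```text
time_s: 19.25
eef_pos: [0.66, -0.015, 0.163]
tcp_rot: [[0.999, -0.053, -0.001], [-0.053, -0.999, 0.001], [-0.001, -0.001, -1.0]]
wrist_force: [-0.6, 1.0, -2.1]
grip_width: 0.0198
grip_force: 29.9
```

```bash
python3 - <<'E'
from h import *
m,p,d=snap('wrist'); [print('W',x) for x in mods(m,p,d,None,(.05,.3))]
go((.6605,-.017,.10,-3.1),(.6605,-.017,.0775,-3.1))
E
```

```text
W (array([ 0.6551, -0.084 ,  0.0783]), -3.1, (36, 20), 843)
W (array([ 0.6674, -0.0155,  0.1948]), 86.9, (20, 19), 1265)
t 19.3 tcp [ 0.66   -0.0144  0.1953] yaw -3.0 F [-0.3 -0.1 -3.1] w 0.0198 29.9
(0.6605, -0.017, 0.1, -3.1) [0.002 0.007 0.238] [-0.002  0.002  0.005]
(0.6605, -0.017, 0.0775, -3.1) [0.002 0.007 0.294] [-0.002  0.002  0.005]
```

Call:
carry_out --rows "0.002 0.007 0 0 0 0.005 -1;0.002 0.007 0.06 0 0 0.005 -1;0.002 0.007 0.13 0 0 0.005 -1;0.002 0.007 0.19 0 0 0.005 -1;0.002 0.007 0.23 0 0 0.005 -1;0.002 0.007 0.26 0 0 0.005 -1;0.002 0.007 0.28 0 0 0.005 -1;0.002 0.007 0.288 0 0 0.005 -1;0.002 0.007 0.293 0 0 0.005 -1;0.002 0.007 0.293 0 0 0.005 -1;0.002 0.007 0.293 0 0 0.005 -1"

```text
time_s: 20.22
eef_pos: [0.6619, -0.0191, 0.0475]
tcp_rot: [[0.998, -0.056, 0.002], [-0.056, -0.998, -0.0], [0.002, -0.0, -1.0]]
wrist_force: [-0.4, -0.1, -2.4]
grip_width: 0.0198
grip_force: 29.9
```

Call:
carry_out --rows "0 0 0 0 0 0 0.2;0 0 0 0 0 0 0.2;0 0 0 0 0 0 0.2;0 0 0 0 0 0 0.2;0 0 0 0 0 0 0.2;0 0 0 0 0 0 0.2;0 0 0 0 0 0 0.2;0 0 0 0 0 0 0.2;0 0 -0.03 0 0 0 0.2;0 0 -0.1 0 0 0 0.2;0 0 -0.2 0 0 0 0.2;0 0 -0.29 0 0 0 0.2;0 0 -0.29 0 0 0 0.2;0 0 -0.29 0 0 0 0.2"

```text
time_s: 21.38
eef_pos: [0.6629, -0.0189, 0.1663]
tcp_rot: [[0.998, -0.056, 0.006], [-0.056, -0.998, -0.0], [0.006, -0.0, -1.0]]
wrist_force: [-0.0, 0.5, -1.1]
grip_width: 0.0522
grip_force: 0.0
```

```bash
python3 - <<'E'
from h import *
for n in('scene','top','wrist'):
    m,p,d=snap(n); [print(n,x) for x in mods(m,p,d,(.3,.8,-.2,.5),(.04,.1))]
go((.483,.418,.2,0))
E
```

```text
scene (array([ 0.6613, -0.0808,  0.076 ]), 57.8, (24, 24), 43)
scene (array([ 0.6619, -0.0191,  0.0759]), 5.1, (36, 25), 68)
scene (array([0.4833, 0.4181, 0.0625]), -1.0, (35, 20), 84)
top (array([ 0.6603, -0.0188,  0.0799]), -1.0, (36, 18), 83)
top (array([0.4826, 0.4177, 0.0642]), 0.1, (32, 19), 78)
wrist (array([ 0.6607, -0.02  ,  0.0784]), -3.4, (36, 19), 792)
wrist (array([ 0.6552, -0.084 ,  0.0782]), -3.6, (35, 21), 829)
t 21.53 tcp [ 0.6605 -0.0194  0.1936] yaw -3.2 F [-0.2  0.1 -0.9] w 0.0522 0.0
(0.483, 0.418, 0.2, 0) [-0.505 -1.067 -0.015] [ 0.     0.003 -0.112]
```

Call:
carry_out --rows "-0.04 -0.08 -0.02 0 0 -0.1 0.2;-0.08 -0.17 -0.02 0 0 -0.11 0.2;-0.13 -0.26 -0.02 0 0 -0.11 0.2;-0.18 -0.35 -0.02 0 0 -0.11 0.2;-0.22 -0.44 -0.02 0 0 -0.11 0.2;-0.27 -0.53 -0.02 0 0 -0.11 0.2;-0.31 -0.61 -0.02 0 0 -0.11 0.2;-0.35 -0.69 -0.02 0 0 -0.11 0.2;-0.4 -0.77 -0.02 0 0 -0.11 0.2;-0.45 -0.85 -0.02 0 0 -0.11 0.2;-0.48 -0.93 -0.02 0 0 -0.11 0.2;-0.505 -1 -0.02 0 0 -0.11 0.2;-0.505 -1 -0.02 0 0 -0.11 0.2;-0.505 -1 -0.02 0 0 -0.11 0.2;-0.505 -1 -0.02 0 0 -0.11 0.2"

```text
time_s: 22.78
eef_pos: [0.4819, 0.3905, 0.1692]
tcp_rot: [[1.0, -0.001, -0.001], [-0.001, -1.0, -0.001], [-0.001, 0.001, -1.0]]
wrist_force: [0.2, 0.0, 0.8]
grip_width: 0.0523
grip_force: 0.0
```

```bash
python3 - <<'E'
from h import *
for n in('scene','wrist'):
    m,p,d=snap(n); [print(n,x) for x in mods(m,p,d,(.3,.8,.1,.5),(.04,.1))]
go((.4832,.418,.10,0),(.4832,.418,.067,0))
E
```

```text
scene (array([0.4841, 0.4184, 0.063 ]), 0.7, (36, 21), 83)
wrist (array([0.4835, 0.4182, 0.0634]), -0.6, (35, 20), 697)
t 22.88 tcp [0.4828 0.3897 0.2017] yaw -0.2 F [-0.1  0.  -1.1] w 0.0519 0.0
(0.4832, 0.418, 0.1, 0) [ 0.001 -0.071  0.254] [ 0.003  0.001 -0.007]
(0.4832, 0.418, 0.067, 0) [ 0.001 -0.071  0.337] [ 0.003  0.001 -0.007]
```

Call:
carry_out --rows "0.001 -0.04 0 0 0 -0.007 0.1;0.001 -0.072 0 0 0 -0.007 0.1;0.001 -0.072 0.08 0 0 -0.007 0.1;0.001 -0.072 0.16 0 0 -0.007 0.1;0.001 -0.072 0.23 0 0 -0.007 0.1;0.001 -0.072 0.28 0 0 -0.007 0.1;0.001 -0.072 0.31 0 0 -0.007 0.1;0.001 -0.072 0.337 0 0 -0.007 0.1;0.001 -0.072 0.337 0 0 -0.007 0.1;0.001 -0.072 0.337 0 0 -0.007 -1;0.001 -0.072 0.337 0 0 -0.007 -1;0.001 -0.072 0.337 0 0 -0.007 -1;0.001 -0.072 0.337 0 0 -0.007 -1;0.001 -0.072 0.337 0 0 -0.007 -1;0.001 -0.072 0.337 0 0 -0.007 -1;0.001 -0.072 0.337 0 0 -0.007 -1;0.001 -0.072 0.337 0 0 -0.007 -1"

```text
time_s: 24.3
eef_pos: [0.4828, 0.4189, 0.0362]
tcp_rot: [[1.0, 0.001, 0.0], [0.001, -1.0, -0.002], [0.0, 0.002, -1.0]]
wrist_force: [-2.6, -6.4, 6.6]
grip_width: 0.02
grip_force: 30.0
```

```bash
python3 - <<'E'
from h import *
go((.53,.2,.2,0),(.664,.050,.19,-3.1))
E
```

```text
t 24.3 tcp [0.4828 0.4189 0.0682] yaw 0.1 F [-2.6 -6.4  6.6] w 0.02 30.0
(0.53, 0.2, 0.2, 0) [ 0.117  0.548 -0.328] [ 0.004 -0.001  0.002]
(0.664, 0.05, 0.19, -3.1) [ 0.452  0.923 -0.303] [ 0.004 -0.001  0.11 ]
```

Call:
carry_out --rows "0 0.005 -0.04 0 0 0 -1;0 0.005 -0.1 0 0 0 -1;0 0.005 -0.18 0 0 0 -1;0 0.005 -0.26 0 0 0 -1;0.02 0.05 -0.32 0 0 0 -1;0.06 0.13 -0.32 0 0 0.02 -1;0.1 0.21 -0.32 0 0 0.04 -1;0.14 0.29 -0.32 0 0 0.06 -1;0.18 0.37 -0.32 0 0 0.08 -1;0.22 0.45 -0.32 0 0 0.1 -1;0.26 0.53 -0.32 0 0 0.11 -1;0.3 0.61 -0.32 0 0 0.11 -1;0.34 0.69 -0.32 0 0 0.11 -1;0.38 0.77 -0.32 0 0 0.11 -1;0.42 0.85 -0.32 0 0 0.11 -1;0.45 0.92 -0.32 0 0 0.11 -1;0.452 0.923 -0.32 0 0 0.11 -1;0.452 0.923 -0.32 0 0 0.11 -1;0.452 0.923 -0.32 0 0 0.11 -1;0.452 0.923 -0.32 0 0 0.11 -1"

```text
time_s: 25.97
eef_pos: [0.6635, 0.0533, 0.1636]
tcp_rot: [[0.999, -0.051, -0.0], [-0.051, -0.999, 0.001], [-0.0, -0.001, -1.0]]
wrist_force: [0.0, 1.2, -2.6]
grip_width: 0.0199
grip_force: 29.9
```

```bash
python3 - <<'E'
from h import *
m,p,d=snap('wrist'); [print('W',x) for x in mods(m,p,d,None,(.05,.3))]
go((.664,.050,.10,-3.1),(.664,.050,.0825,-3.1))
E
```

```text
W (array([ 0.6604, -0.0196,  0.0782]), -2.9, (36, 20), 845)
W (array([ 0.6548, -0.0837,  0.078 ]), -3.3, (36, 20), 863)
W (array([0.6704, 0.0528, 0.1907]), -3.3, (23, 20), 1404)
t 26.02 tcp [0.6635 0.0534 0.1957] yaw -2.9 F [ 0.2  0.3 -2. ] w 0.0199 29.9
(0.664, 0.05, 0.1, -3.1) [0.002 0.009 0.239] [-0.001  0.     0.008]
(0.664, 0.05, 0.0825, -3.1) [0.002 0.009 0.283] [-0.001  0.     0.008]
```

Call:
carry_out --rows "0.002 0.009 0 0 0 0.008 -1;0.002 0.009 0.06 0 0 0.008 -1;0.002 0.009 0.13 0 0 0.008 -1;0.002 0.009 0.19 0 0 0.008 -1;0.002 0.009 0.23 0 0 0.008 -1;0.002 0.009 0.255 0 0 0.008 -1;0.002 0.009 0.27 0 0 0.008 -1;0.002 0.009 0.278 0 0 0.008 -1;0.002 0.009 0.281 0 0 0.008 -1;0.002 0.009 0.281 0 0 0.008 -1;0.002 0.009 0.281 0 0 0.008 -1"

```text
time_s: 26.93
eef_pos: [0.6653, 0.048, 0.0523]
tcp_rot: [[0.998, -0.057, 0.002], [-0.057, -0.998, 0.0], [0.002, -0.0, -1.0]]
wrist_force: [0.6, 0.4, -2.0]
grip_width: 0.0196
grip_force: 29.9
```

Call:
carry_out --rows "0 0 0 0 0 0 0.2;0 0 0 0 0 0 0.2;0 0 0 0 0 0 0.2;0 0 0 0 0 0 0.2;0 0 0 0 0 0 0.2;0 0 0 0 0 0 0.2;0 0 0 0 0 0 0.2;0 0 0 0 0 0 0.2;0 0 -0.03 0 0 0 0.2;0 0 -0.1 0 0 0 0.2;0 0 -0.2 0 0 0 0.2;0 0 -0.29 0 0 0 0.2;0 0 -0.29 0 0 0 -1;-0.1 0.1 -0.29 0 0 0 -1;-0.2 0.17 -0.29 0 0 0 -1;-0.3 0.24 -0.29 0 0 0 -1;-0.37 0.31 -0.29 0 0 0 -1;-0.45 0.37 -0.29 0 0 0 -1;-0.45 0.37 -0.29 0 0 0 -1;-0.45 0.37 -0.29 0 0 0 -1"

```text
time_s: 28.6
eef_pos: [0.4729, -0.0938, 0.168]
tcp_rot: [[0.998, -0.062, -0.001], [-0.062, -0.998, -0.003], [-0.001, 0.003, -1.0]]
wrist_force: [0.9, -0.3, 0.5]
grip_width: 0.0071
grip_force: 0.0
```

```bash
cat > look.py <<'E'
from h import *
def lever(n='top'):
    m,p,d=snap(n); P=cloud(m,d); hsv=cv2.cvtColor(p,cv2.COLOR_RGB2HSV);H,S=hsv[...,0],hsv[...,1]
    k=((H<6)|(H>174))&(S>170)&(P[...,2]>.08)&(P[...,2]<.14)&(P[...,0]<.6)&(P[...,0]>.36)&(abs(P[...,1]+.08)<.06)
    if k.sum(): print(n,'tip',np.round(np.nanmean(P[k],0),4),k.sum(),np.round(np.nanpercentile(P[k],[3,97],axis=0),3).tolist())
    [print(n,x) for x in mods(m,p,d,(.3,.8,-.5,.5),(.03,.1))]
    return m,p,d,P
E
python3 - <<'E'
from look import *
for n in('scene','top','wrist'): m,p,d,P=lever(n); cv2.imwrite('pics/l_%s.png'%n,cv2.cvtColor(p,cv2.COLOR_RGB2BGR))
go((.37,-.08,.2,-3.1))
E
```

```text
scene tip [ 0.4183 -0.0769  0.1116] 23 [[0.41, -0.086, 0.107], [0.426, -0.07, 0.115]]
scene (array([ 0.657 , -0.0829,  0.0757]), 7.7, (36, 22), 63)
scene (array([ 0.6625, -0.0189,  0.0763]), -0.5, (36, 22), 70)
scene (array([0.667 , 0.0495, 0.0768]), -7.5, (35, 22), 67)
top tip [ 0.414  -0.0809  0.1139] 63 [[0.404, -0.091, 0.106], [0.425, -0.072, 0.12]]
top (array([0.6662, 0.0482, 0.079 ]), -0.2, (36, 18), 84)
top (array([ 0.6606, -0.0188,  0.0787]), -1.1, (36, 18), 84)
top (array([ 0.6544, -0.0828,  0.0788]), -1.9, (34, 18), 84)
wrist tip [ 0.4251 -0.0871  0.1022] 3 [[0.425, -0.088, 0.102], [0.426, -0.086, 0.103]]
wrist (array([0.6535, 0.0477, 0.0781]), 88.9, (20, 15), 556)
wrist (array([ 0.6485, -0.0195,  0.0781]), 88.6, (21, 15), 557)
wrist (array([ 0.6434, -0.0834,  0.0784]), 86.8, (20, 14), 561)
t 28.75 tcp [ 0.4772 -0.0894  0.2001] yaw -3.3 F [1.  0.4 0.2] w 0.0017 0.0
(0.37, -0.08, 0.2, -3.1) [-0.269 -0.008 -0.   ] [ 0.001 -0.004 -0.005]
```

All three modules lie flat in their bays, with block tops at 0.078. The lever ball is at about (0.415, -0.080, 0.112). The robot side of it is out of reach, so I'll grip the ball and carry it over.

Call:
carry_out --rows "-0.07 -0.015 0 0 0 0 0.2;-0.144 -0.015 0 0 0 0 0.2;-0.144 -0.015 0 0 0 0 0.2;-0.144 -0.015 0 0 0 0 0.2;-0.144 -0.015 0 0 0 0 0.2;-0.144 -0.015 0 0 0 0 0.2;-0.144 -0.015 0 0 0 0 0.2;-0.144 -0.015 0 0 0 0 0.2;-0.144 -0.015 0 0 0 0 0.2;-0.144 -0.015 0 0 0 0 0.2;-0.144 -0.015 0.05 0 0 0 0.2;-0.144 -0.015 0.1 0 0 0 0.2;-0.144 -0.015 0.1 0 0 0 0.2;-0.144 -0.015 0.1 0 0 0 0.2"

```text
time_s: 29.92
eef_pos: [0.4187, -0.0803, 0.1268]
tcp_rot: [[0.998, -0.057, -0.002], [-0.057, -0.998, 0.001], [-0.002, -0.001, -1.0]]
wrist_force: [-0.1, -0.6, 1.1]
grip_width: 0.0522
grip_force: 0.0
```

```bash
python3 - <<'E'
from look import *
m,p,d,P=lever('scene'); cv2.imwrite('pics/c5.png',cv2.cvtColor(cv2.resize(p[130:230,230:370],(700,500)),cv2.COLOR_RGB2BGR))
go((.419,-.080,.113,-3.1))
E
```

```text
scene tip [ 0.4198 -0.0776  0.111 ] 15 [[0.414, -0.083, 0.106], [0.425, -0.07, 0.115]]
scene (array([ 0.657 , -0.0817,  0.0763]), 2.7, (35, 20), 60)
scene (array([ 0.662 , -0.0201,  0.0759]), -3.6, (36, 24), 67)
scene (array([0.6669, 0.049 , 0.0755]), -4.1, (36, 20), 68)
t 29.97 tcp [ 0.4195 -0.0804  0.1597] yaw -3.2 F [-0.1  0.3  0.7] w 0.0521 0.0
(0.419, -0.08, 0.113, -3.1) [-0.001 -0.001  0.117] [-0.001  0.    -0.005]
```

View pics/c5.png

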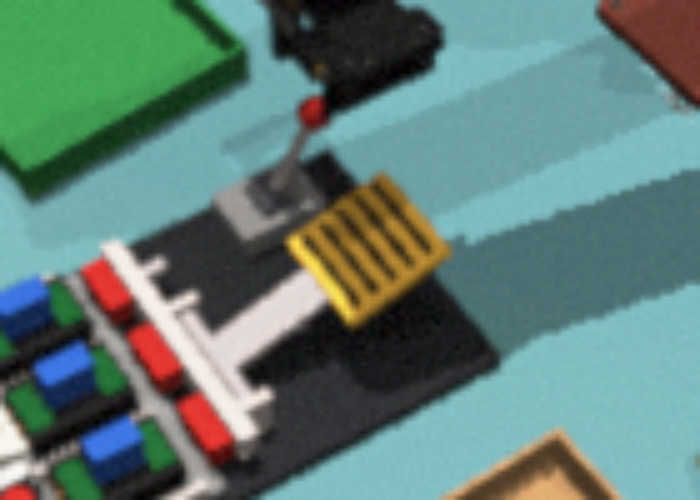

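The crop shows the open fingers above the red ball (312,110), with the lever off. I'll descend and close on it.

Call:
carry_out --rows "-0.002 0 0.04 0 0 0 0.2;-0.002 0 0.08 0 0 0 0.2;-0.002 0 0.115 0 0 0 0.2;-0.002 0 0.115 0 0 0 0.2;-0.002 0 0.115 0 0 0 -1;-0.002 0 0.115 0 0 0 -1;-0.002 0 0.115 0 0 0 -1;-0.002 0 0.115 0 0 0 -1;-0.002 0 0.115 0 0 0 -1;-0.002 0 0.115 0 0 0 -1;-0.002 0 0.115 0 0 0 -1;-0.002 0 0.115 0 0 0 -1;-0.002 0 0.115 0 0 0 -1"

```text
time_s: 31.05
eef_pos: [0.419, -0.0819, 0.0819]
tcp_rot: [[0.998, -0.057, 0.001], [-0.057, -0.998, -0.002], [0.001, 0.002, -1.0]]
wrist_force: [-0.8, -5.0, 3.1]
grip_width: 0.0244
grip_force: 30.0
```

```bash
python3 - <<'E'
from look import *
go((.496,-.084,.113,-3.1))
E
```

```text
t 31.05 tcp [ 0.419  -0.0819  0.1139] yaw -3.3 F [-0.8 -5.   3.1] w 0.0244 30.0
(0.496, -0.084, 0.113, -3.1) [ 0.192 -0.006  0.003] [ 0.004 -0.003 -0.007]
```

Call:
carry_out --rows "0.018 0 -0.009 0 0 0 -1;0.037 0 -0.016 0 0 0 -1;0.056 0 -0.02 0 0 0 -1;0.076 0 -0.023 0 0 0 -1;0.096 0 -0.024 0 0 0 -1;0.116 0 -0.023 0 0 0 -1;0.136 0 -0.02 0 0 0 -1;0.155 0 -0.016 0 0 0 -1;0.174 0 -0.009 0 0 0 -1;0.192 0 0 0 0 0 -1;0.198 0 0.002 0 0 0 -1;0.198 0 0.002 0 0 0 -1;0.198 0 0.002 0 0 0 -1"

```text
time_s: 32.13
eef_pos: [0.4977, -0.0848, 0.0804]
tcp_rot: [[0.998, -0.057, -0.0], [-0.057, -0.998, 0.0], [-0.0, -0.0, -1.0]]
wrist_force: [0.8, -2.1, -0.3]
grip_width: 0.001
grip_force: 0.8
```

```bash
python3 - <<'E'
from look import *
go((.5,-.084,.113,-3.1))
E
```

```text
t 32.13 tcp [ 0.4977 -0.0848  0.1124] yaw -3.2 F [ 0.8 -2.1 -0.3] w 0.001 0.8
(0.5, -0.084, 0.113, -3.1) [ 0.006 -0.002 -0.002] [-0.     0.    -0.005]
```

The ball slipped out. I'll look at where the lever is.

```bash
python3 - <<'E'
from look import *
m,p,d,P=lever('scene'); cv2.imwrite('pics/c6.png',cv2.cvtColor(cv2.resize(p[130:230,230:370],(700,500)),cv2.COLOR_RGB2BGR))
lever('wrist');lever('top')
E
```

```text
scene (array([ 0.6564, -0.0833,  0.0758]), -1.4, (35, 21), 59)
scene (array([ 0.6622, -0.0184,  0.0766]), -5.1, (35, 22), 67)
scene (array([0.6677, 0.0496, 0.0768]), -5.7, (35, 21), 70)
wrist tip [ 0.4734 -0.0836  0.1227] 112 [[0.468, -0.089, 0.12], [0.482, -0.078, 0.124]]
wrist (array([0.6472, 0.0469, 0.0702]), -79.6, (20, 6), 437)
wrist (array([ 0.6424, -0.0196,  0.0717]), -83.4, (19, 5), 370)
wrist (array([ 0.637 , -0.0829,  0.0764]), 86.1, (19, 3), 376)
top tip [ 0.4647 -0.0804  0.1166] 3 [[0.463, -0.081, 0.114], [0.466, -0.079, 0.121]]
top (array([0.6661, 0.0481, 0.0787]), -0.1, (37, 18), 84)
top (array([ 0.6606, -0.0188,  0.0787]), -1.0, (36, 18), 84)
top (array([ 0.6551, -0.0828,  0.0792]), -1.9, (33, 18), 71)
```

View pics/c6.png

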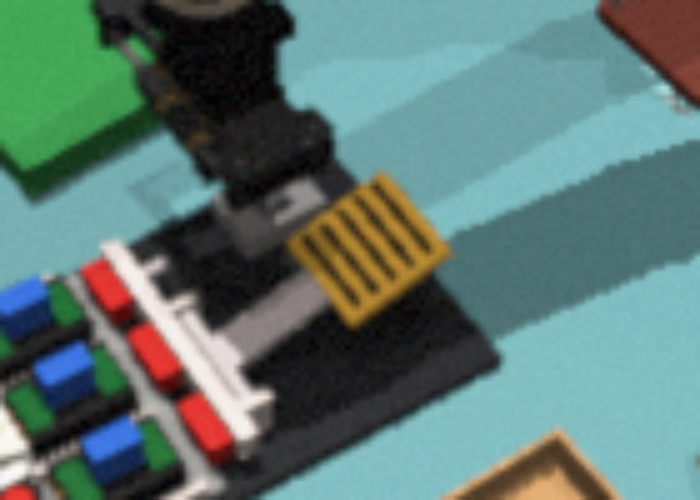

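The ball stopped at about (0.475, -0.083, 0.12), partly over. I'll lift the closed fingers over it and push it from the robot side.

Call:
carry_out --rows "0 0 -0.07 0 0 0 -1;0 0 -0.15 0 0 0 -1;0 0 -0.15 0 0 0 -1;-0.08 0 -0.15 0 0 0 -1;-0.158 0 -0.15 0 0 0 -1;-0.158 0 -0.15 0 0 0 -1;-0.158 0 -0.15 0 0 0 -1;-0.158 0 -0.08 0 0 0 -1;-0.158 0 -0.02 0 0 0 -1;-0.158 0 0 0 0 0 -1;-0.158 0 0 0 0 0 -1;-0.158 0 0 0 0 0 -1"

```text
time_s: 33.28
eef_pos: [0.4349, -0.081, 0.0807]
tcp_rot: [[0.998, -0.056, -0.0], [-0.056, -0.998, 0.001], [-0.001, -0.001, -1.0]]
wrist_force: [0.5, 0.3, 0.4]
grip_width: 0.0003
grip_force: 0.0
```

```bash
python3 - <<'E'
from look import *
go((.473,-.083,.112,-3.1)); lever('scene');lever('top')
E
```

```text
t 33.28 tcp [ 0.4349 -0.081   0.1127] yaw -3.2 F [0.5 0.3 0.4] w 0.0003 0.0
(0.473, -0.083, 0.112, -3.1) [ 0.095 -0.     0.002] [-0.001  0.001 -0.004]
scene tip [ 0.4747 -0.0794  0.1183] 25 [[0.467, -0.088, 0.111], [0.483, -0.073, 0.125]]
scene (array([ 0.6568, -0.0829,  0.0758]), -6.4, (36, 22), 62)
scene (array([ 0.6628, -0.0188,  0.0764]), 1.8, (35, 22), 68)
scene (array([0.6673, 0.048 , 0.0765]), 0.3, (37, 22), 69)
top (array([0.6661, 0.0482, 0.0789]), -0.3, (37, 18), 82)
top (array([ 0.6605, -0.0188,  0.0794]), -0.7, (36, 18), 84)
top (array([ 0.6546, -0.0828,  0.079 ]), -1.0, (34, 18), 82)
```

Call:
carry_out --rows "0.02 0 0 0 0 0 -1;0.04 0 0 0 0 0 -1;0.055 0 0 0 0 0 -1;0.07 0 0 0 0 0 -1;0.08 0 0 0 0 0 -1;0.088 0 0 0 0 0 -1;0.095 0 0 0 0 0 -1;0.095 0 0 0 0 0 -1;0.095 0 0 0 0 0 -1"

```text
time_s: 34.13
eef_pos: [0.469, -0.0835, 0.0795]
tcp_rot: [[0.998, -0.057, -0.008], [-0.057, -0.998, 0.0], [-0.008, 0.0, -1.0]]
wrist_force: [-15.2, 1.1, 10.4]
grip_width: 0.0005
grip_force: 8.3
```

```bash
python3 - <<'E'
from look import *
go((.478,-.083,.112,-3.1)); lever('scene');lever('wrist')
E
```

```text
t 34.13 tcp [ 0.469  -0.0835  0.1115] yaw -3.3 F [-15.2   1.1  10.4] w 0.0005 8.3
(0.478, -0.083, 0.112, -3.1) [ 0.022 -0.002 -0.001] [ 0.001  0.016 -0.006]
scene tip [ 0.4903 -0.0802  0.1095] 27 [[0.48, -0.086, 0.104], [0.499, -0.074, 0.117]]
scene (array([ 0.657 , -0.0834,  0.0759]), -1.1, (35, 24), 60)
scene (array([ 0.6618, -0.0196,  0.0759]), -4.1, (37, 22), 66)
scene (array([0.6672, 0.049 , 0.0766]), -2.1, (35, 22), 68)
wrist tip [ 0.4932 -0.0861  0.1129] 1686 [[0.482, -0.097, 0.106], [0.502, -0.076, 0.117]]
```

Call:
carry_out --rows "0.006 0 0 0 0 0 -1;0.01 0 0 0 0 0 -1;0.01 0 0 0 0 0 -1;0.01 0 0 0 0 0 -1"

```text
time_s: 34.57
eef_pos: [0.4694, -0.0835, 0.0793]
tcp_rot: [[0.998, -0.057, -0.015], [-0.057, -0.998, 0.0], [-0.015, 0.001, -1.0]]
wrist_force: [-32.4, 2.1, 25.5]
grip_width: 0.0003
grip_force: 16.8
```

Call:
carry_out --rows "-0.03 0 0 0 0 0 -1;-0.08 0 0 0 0 0 -1;-0.08 0 -0.06 0 0 0 -1;-0.08 0 -0.15 0 0 0 -1;-0.08 0 -0.2 0 0 0 -1;-0.08 -0.08 -0.2 0 0 0 -1;-0.08 -0.16 -0.2 0 0 0 -1;-0.08 -0.25 -0.2 0 0 0 -1;-0.08 -0.25 -0.2 0 0 0 -1;-0.08 -0.25 -0.2 0 0 0 -1"

```text
time_s: 35.4
eef_pos: [0.4506, 0.02, 0.1607]
tcp_rot: [[0.999, -0.052, 0.001], [-0.052, -0.999, 0.0], [0.001, -0.0, -1.0]]
wrist_force: [0.5, -0.9, -0.3]
grip_width: 0.0005
grip_force: 0.0
```

```bash
python3 - <<'E'
from look import *
go((.443,.019,.14,-3.1)); lever('top');lever('wrist'); lever('scene')
E
```

```text
t 35.4 tcp [0.4506 0.02   0.1927] yaw -3.0 F [ 0.5 -0.9 -0.3] w 0.0005 0.0
(0.443, 0.019, 0.14, -3.1) [-0.019  0.004  0.132] [-0.    -0.002  0.003]
top (array([0.6666, 0.0482, 0.0795]), -0.3, (36, 18), 80)
top (array([ 0.6606, -0.0189,  0.0789]), -0.8, (36, 18), 85)
top (array([ 0.655 , -0.0828,  0.0788]), -2.0, (35, 18), 83)
wrist tip [ 0.4914 -0.0826  0.1126] 843 [[0.48, -0.093, 0.105], [0.501, -0.074, 0.117]]
scene tip [ 0.4937 -0.0812  0.1114] 24 [[0.487, -0.089, 0.105], [0.501, -0.075, 0.118]]
scene (array([ 0.6581, -0.0832,  0.0764]), 0.3, (36, 23), 64)
scene (array([ 0.6621, -0.0189,  0.0762]), -2.6, (35, 22), 66)
scene (array([0.6671, 0.0486, 0.0759]), -2.9, (36, 22), 73)
```

The push force doubled with no further movement, so the lever is at its on stop. Now the pedal.

Call:
carry_out --rows "-0.014 0.002 0.06 0 0 0 -1;-0.014 0.002 0.12 0 0 0 -1;-0.014 0.002 0.17 0 0 0 -1;-0.014 0.002 0.19 0 0 0 -1;-0.014 0.002 0.21 0 0 0 -1;-0.014 0.002 0.23 0 0 0 -1;-0.014 0.002 0.25 0 0 0 -1;-0.014 0.002 0.27 0 0 0 -1;-0.014 0.002 0.285 0 0 0 -1;-0.014 0.002 0.3 0 0 0 -1;-0.014 0.002 0.31 0 0 0 -1"

```text
time_s: 36.47
eef_pos: [0.4437, 0.0172, 0.0367]
tcp_rot: [[0.998, -0.057, -0.002], [-0.057, -0.998, -0.001], [-0.002, 0.001, -1.0]]
wrist_force: [-11.1, -0.5, 15.9]
grip_width: 0.0003
grip_force: 7.6
```

```bash
cat > ped.py <<'E'
from look import *
go((.445,.0195,.066,-3.1))
m,p,d=snap('scene'); P=cloud(m,d); hsv=cv2.cvtColor(p,cv2.COLOR_RGB2HSV);H,S,V=[hsv[...,i] for i in range(3)]
k=(H>20)&(H<32)&(S>120)&(P[...,2]>.02)&(P[...,2]<.11)&(P[...,1]>-.03)&(P[...,1]<.07)&(P[...,0]>.38)&(P[...,0]<.5); q=P[k]
A=np.c_[q[:,0]-.443,q[:,1]-.0195,np.ones(len(q))]; c=np.linalg.lstsq(A,q[:,2],rcond=None)[0]; print('tread slope',np.round(c,3),len(q))
k=((H<6)|(H>174))&(S>140)&(V>90)&(P[...,2]>.035)&(P[...,2]<.055)&(P[...,0]>.55)&(P[...,0]<.68)&(abs(P[...,1])<.12)
q=P[k]; print('pushers',len(q), [np.round(np.percentile(q[abs(q[:,1]-y)<.02][:,0],[2,98]),3) for y in(-.08,-.013,.053) if (abs(q[:,1]-y)<.02).any()])
[print(x) for x in mods(m,p,d,(.6,.75,-.2,.2))]
E
python3 ped.py
```

```text
t 36.47 tcp [0.4437 0.0172 0.0687] yaw -3.3 F [-11.1  -0.5  15.9] w 0.0003 7.6
(0.445, 0.0195, 0.066, -3.1) [ 0.003 -0.006  0.007] [ 0.002  0.005 -0.007]
tread slope [ 0.048 -0.025  0.046] 19
pushers 190 [array([0.607, 0.627]), array([0.611, 0.629]), array([0.614, 0.633])]
(array([ 0.6669, -0.0834,  0.0768]), -6.2, (36, 22), 63)
(array([ 0.6707, -0.0189,  0.0767]), -3.7, (35, 20), 65)
(array([0.6743, 0.0486, 0.0767]), -4.2, (35, 23), 69)
```

Nearly at the stop. I'll press a few mm more, check the force, then hold.

Call:
carry_out --rows "0 0 0.006 0 0 0 -1;0 0 0.012 0 0 0 -1;0 0 0.017 0 0 0 -1;0 0 0.017 0 0 0 -1;0 0 0.017 0 0 0 -1;0 0 0.017 0 0 0 -1"

```text
time_s: 37.02
eef_pos: [0.4436, 0.0172, 0.0325]
tcp_rot: [[0.998, -0.057, -0.003], [-0.057, -0.998, -0.002], [-0.003, 0.003, -1.0]]
wrist_force: [-25.6, 0.4, 51.5]
grip_width: 0.0006
grip_force: 25.8
```

```bash
python3 ped.py
```

```text
t 37.02 tcp [0.4436 0.0172 0.0645] yaw -3.3 F [-25.6   0.4  51.5] w 0.0006 25.8
(0.445, 0.0195, 0.066, -3.1) [ 0.003 -0.006 -0.004] [ 0.005  0.006 -0.006]
tread slope [-0.605  0.054  0.059] 23
pushers 190 [array([0.609, 0.629]), array([0.612, 0.632]), array([0.617, 0.636])]
(array([ 0.6698, -0.0832,  0.0767]), -2.9, (36, 21), 61)
(array([ 0.673 , -0.0202,  0.0763]), -1.8, (36, 23), 68)
(array([0.6771, 0.0493, 0.0766]), -8.6, (36, 23), 70)
```

The pedal is at its stop: 51 N and the pushers fully forward. I'll ease off slightly and hold for more than 3 s.

Call:
carry_out --rows "0 0 -0.004 0 0 0 -1;0 0 -0.004 0 0 0 -1;0 0 -0.004 0 0 0 -1;0 0 -0.004 0 0 0 -1;0 0 -0.004 0 0 0 -1;0 0 -0.004 0 0 0 -1;0 0 -0.004 0 0 0 -1;0 0 -0.004 0 0 0 -1;0 0 -0.004 0 0 0 -1;0 0 -0.004 0 0 0 -1;0 0 -0.004 0 0 0 -1;0 0 -0.004 0 0 0 -1;0 0 -0.004 0 0 0 -1;0 0 -0.004 0 0 0 -1;0 0 -0.004 0 0 0 -1;0 0 -0.004 0 0 0 -1;0 0 -0.004 0 0 0 -1;0 0 -0.004 0 0 0 -1;0 0 -0.004 0 0 0 -1;0 0 -0.004 0 0 0 -1"

```text
time_s: 38.73
eef_pos: [0.4437, 0.0172, 0.0328]
tcp_rot: [[0.998, -0.057, -0.002], [-0.057, -0.998, -0.001], [-0.002, 0.002, -1.0]]
wrist_force: [-15.9, 0.1, 29.7]
grip_width: 0.0003
grip_force: 14.2
```

Call:
carry_out --rows "0 0 0 0 0 0 -1;0 0 0 0 0 0 -1;0 0 0 0 0 0 -1;0 0 0 0 0 0 -1;0 0 0 0 0 0 -1;0 0 0 0 0 0 -1;0 0 0 0 0 0 -1;0 0 0 0 0 0 -1;0 0 0 0 0 0 -1;0 0 0 0 0 0 -1;0 0 0 0 0 0 -1;0 0 0 0 0 0 -1;0 0 0 0 0 0 -1;0 0 0 0 0 0 -1;0 0 0 0 0 0 -1;0 0 0 0 0 0 -1;0 0 0 0 0 0 -1;0 0 0 0 0 0 -1;0 0 0 0 0 0 -1;0 0 0 0 0 0 -1"

```text
time_s: 40.4
eef_pos: [0.4437, 0.0172, 0.0328]
tcp_rot: [[0.998, -0.057, -0.002], [-0.057, -0.998, -0.001], [-0.002, 0.001, -1.0]]
wrist_force: [-15.7, -0.1, 28.9]
grip_width: 0.0004
grip_force: 14.2
```

```bash
python3 ped.py
```

```text
t 40.4 tcp [0.4437 0.0172 0.0648] yaw -3.3 F [-15.7  -0.1  28.9] w 0.0004 14.2
(0.445, 0.0195, 0.066, -3.1) [ 0.003 -0.006 -0.003] [ 0.003  0.005 -0.006]
tread slope [-0.131 -0.089  0.047] 19
pushers 193 [array([0.609, 0.628]), array([0.612, 0.632]), array([0.617, 0.635])]
(array([ 0.6692, -0.0831,  0.077 ]), -11.1, (36, 21), 61)
(array([ 0.6736, -0.0194,  0.0761]), -2.8, (35, 21), 68)
(array([0.677 , 0.0481, 0.076 ]), -6.9, (36, 23), 74)
```

Call:
carry_out --rows "0 0 0 0 0 0 -1;0 0 0 0 0 0 -1;0 0 0 0 0 0 -1;0 0 0 0 0 0 -1;0 0 0 0 0 0 -1;0 0 0 0 0 0 -1;0 0 -0.03 0 0 0 -1;0 0 -0.06 0 0 0 -1;0 0 -0.09 0 0 0 -1;0 0 -0.12 0 0 0 -1;0 0 -0.17 0 0 0 -1;0 0 -0.25 0 0 0 -1;0 0 -0.32 0 0 0 -1;0.08 0.08 -0.32 0 0 0 -1;0.16 0.16 -0.32 0 0 0 -1;0.22 0.24 -0.32 0 0 0 -1;0.22 0.24 -0.32 0 0 0 -1;0.22 0.24 -0.32 0 0 0 -1"

```text
time_s: 41.95
eef_pos: [0.5283, -0.0868, 0.1591]
tcp_rot: [[0.998, -0.062, 0.001], [-0.062, -0.998, 0.0], [0.001, -0.0, -1.0]]
wrist_force: [-1.0, 0.4, 0.2]
grip_width: 0.0006
grip_force: 0.0
```

```bash
python3 ped.py; python3 - <<'E'
from look import *
go((.53,-.085,.2,-3.1),(.53,-.085,.114,-3.1)); lever('scene'); 
E
```

```text
t 41.95 tcp [ 0.5283 -0.0868  0.1911] yaw -3.5 F [-1.   0.4  0.2] w 0.0006 0.0
(0.445, 0.0195, 0.066, -3.1) [-0.224 -0.252  0.313] [-0.    -0.001 -0.015]
tread slope [-0.318 -0.123  0.081] 20
pushers 207 [array([0.583, 0.604]), array([0.587, 0.607]), array([0.59, 0.61])]
(array([ 0.6698, -0.0837,  0.0758]), -0.8, (34, 21), 60)
(array([ 0.6732, -0.0183,  0.0758]), -0.9, (36, 24), 68)
(array([0.6769, 0.0486, 0.0768]), -0.3, (35, 22), 72)
t 42.0 tcp [ 0.5276 -0.0845  0.1912] yaw -3.4 F [-0.3 -0.1  0.5] w 0.0006 0.0
(0.53, -0.085, 0.2, -3.1) [ 0.006  0.001 -0.022] [-0.001 -0.    -0.01 ]
(0.53, -0.085, 0.114, -3.1) [0.006 0.001 0.193] [-0.001 -0.    -0.01 ]
scene tip [ 0.4928 -0.0812  0.1112] 23 [[0.486, -0.091, 0.107], [0.5, -0.074, 0.115]]
scene (array([ 0.6696, -0.0836,  0.0762]), -4.1, (36, 21), 66)
scene (array([ 0.6733, -0.0203,  0.0761]), -5.3, (34, 24), 68)
scene (array([0.6768, 0.048 , 0.0767]), -4.7, (34, 21), 70)
```

The pushers travelled the full 26 mm and are back, the pedal is up, and the modules lie at +12 mm. Now I'll switch the lever off.

Call:
carry_out --rows "0.003 0 0.08 0 0 0 -1;0.003 0 0.15 0 0 0 -1;0.003 0 0.193 0 0 0 -1;0.003 0 0.193 0 0 0 -1;-0.03 0 0.193 0 0 0 -1;-0.06 0 0.185 0 0 0 -1;-0.09 0 0.18 0 0 0 -1;-0.12 0 0.18 0 0 0 -1;-0.15 0 0.185 0 0 0 -1;-0.18 0 0.193 0 0 0 -1;-0.2 0 0.193 0 0 0 -1;-0.215 0 0.193 0 0 0 -1;-0.224 0 0.193 0 0 0 -1;-0.23 0 0.193 0 0 0 -1;-0.23 0 0.193 0 0 0 -1;-0.23 0 0.193 0 0 0 -1"

```text
time_s: 43.38
eef_pos: [0.4381, -0.078, 0.0832]
tcp_rot: [[0.998, -0.056, 0.006], [-0.056, -0.998, -0.0], [0.006, -0.0, -1.0]]
wrist_force: [10.2, -0.2, -5.7]
grip_width: 0.0005
grip_force: 4.6
```

```bash
python3 - <<'E'
from look import *
go((.437,-.08,.114,-3.1)); lever('scene');lever('top')
E
```

```text
t 43.38 tcp [ 0.4381 -0.078   0.1152] yaw -3.2 F [10.2 -0.2 -5.7] w 0.0005 4.6
(0.437, -0.08, 0.114, -3.1) [-0.002  0.005  0.003] [-0.    -0.012 -0.004]
scene (array([ 0.6694, -0.0818,  0.0766]), -3.3, (36, 21), 61)
scene (array([ 0.673 , -0.0192,  0.0763]), -2.7, (35, 22), 68)
scene (array([0.677 , 0.0488, 0.0764]), -4.4, (35, 21), 74)
top (array([0.6755, 0.0481, 0.0786]), -0.1, (36, 18), 87)
top (array([ 0.6723, -0.0189,  0.0791]), -0.8, (37, 18), 83)
top (array([ 0.6679, -0.0832,  0.079 ]), -2.2, (34, 18), 81)
```

Call:
carry_out --rows "-0.006 0 0 0 0 0 -1;-0.01 0 0 0 0 0 -1;-0.01 0 0 0 0 0 -1;-0.01 0 0 0 0 0 -1"

```text
time_s: 43.82
eef_pos: [0.4375, -0.0779, 0.0837]
tcp_rot: [[0.998, -0.056, 0.013], [-0.056, -0.998, -0.0], [0.013, -0.0, -1.0]]
wrist_force: [25.0, -1.6, -17.6]
grip_width: 0.0007
grip_force: 12.1
```

Call:
carry_out --rows "0.03 0 0 0 0 0 -1;0.08 0 0 0 0 0 -1;0.08 0 -0.08 0 0 0 -1;0.08 0 -0.16 0 0 0 -1;0.12 0 -0.22 0 0 0 0.2;0.2 0 -0.22 0 0 0 0.2;0.28 0 -0.22 0 0 0 0.2;0.36 0 -0.22 0 0 0 0.2;0.44 0 -0.22 0 0 0 0.2;0.52 0 -0.22 0 0 0 0.2;0.58 0 -0.22 0 0 0 0.2;0.58 0 -0.22 0 0 0 0.2;0.58 0 -0.22 0 0 0 0.2"

```text
time_s: 44.9
eef_pos: [0.6633, -0.0905, 0.1692]
tcp_rot: [[0.998, -0.056, -0.001], [-0.056, -0.998, 0.001], [-0.001, -0.001, -1.0]]
wrist_force: [-0.5, 0.1, -0.6]
grip_width: 0.0491
grip_force: 0.0
```

```bash
python3 - <<'E'
from look import *
lever('scene');lever('wrist');m,p,d,P=lever('top')
go((.6685,-.0835,.11,-3.1),(.6685,-.0835,.079,-3.1))
cv2.imwrite('pics/top9.png',cv2.cvtColor(p,cv2.COLOR_RGB2BGR))
# tray rim and floor
hsv=cv2.cvtColor(p,cv2.COLOR_RGB2HSV);H,S,V=[hsv[...,i] for i in range(3)]
g=(H>50)&(H<75)&(S>120)&(P[...,1]<-.15)
for nm,k in(('rim',g&(P[...,2]>.03)),('floor',g&(P[...,2]<.009))):
    r=cv2.minAreaRect((P[k][:,:2]*1000).astype(np.float32)); print(nm,r,k.sum(),np.percentile(P[k],[1,99],axis=0))
E
```

```text
scene tip [ 0.4182 -0.0765  0.1117] 24 [[0.41, -0.086, 0.107], [0.425, -0.068, 0.117]]
scene (array([ 0.6695, -0.082 ,  0.0763]), -1.9, (35, 19), 54)
scene (array([ 0.6734, -0.0191,  0.0769]), -5.0, (36, 23), 69)
scene (array([0.6769, 0.0484, 0.0762]), -5.2, (36, 22), 70)
wrist (array([0.6752, 0.0473, 0.0782]), -4.2, (36, 21), 858)
wrist (array([ 0.6713, -0.0205,  0.0784]), -3.3, (36, 20), 821)
wrist (array([ 0.6676, -0.0846,  0.0783]), -3.5, (36, 19), 784)
top tip [ 0.414  -0.081   0.1132] 63 [[0.404, -0.092, 0.108], [0.425, -0.072, 0.118]]
top (array([0.6756, 0.0481, 0.0793]), -0.1, (37, 18), 83)
top (array([ 0.6713, -0.019 ,  0.0791]), -1.3, (35, 18), 79)
top (array([ 0.6672, -0.0832,  0.0789]), -1.4, (34, 18), 80)
t 45.05 tcp [ 0.662  -0.091   0.2023] yaw -3.2 F [-0.4 -0.5  0.4] w 0.0514 0.0
(0.6685, -0.0835, 0.11, -3.1) [ 0.015 -0.02   0.231] [ 0.     0.001 -0.005]
(0.6685, -0.0835, 0.079, -3.1) [ 0.015 -0.02   0.308] [ 0.     0.001 -0.005]
rim ((484.0142822265625, -304.5589599609375), (203.80282592773438, 314.0783386230469), 3.0986387729644775) 192 [[ 0.37747507 -0.4640884   0.03008277]
 [ 0.59108495 -0.15176564  0.65735593]]
floor ((494.9202880859375, -447.890625), (200.8045654296875, 74.58340454101562), 9.958084106445312) 951 [[ 0.39681604 -0.46831977 -0.00064877]
 [ 0.58765904 -0.39955807  0.00875599]]
```

The lever is off, back at its starting position. Next I'll move bay 1's module to the tray.

Call:
carry_out --rows "0.015 -0.018 0 0 0 0 0.2;0.015 -0.018 0.08 0 0 0 0.2;0.015 -0.018 0.16 0 0 0 0.2;0.015 -0.018 0.22 0 0 0 0.2;0.015 -0.018 0.27 0 0 0 0.2;0.015 -0.018 0.295 0 0 0 0.2;0.015 -0.018 0.308 0 0 0 0.2;0.015 -0.018 0.308 0 0 0 0.2;0.015 -0.018 0.308 0 0 0 -1;0.015 -0.018 0.308 0 0 0 -1;0.015 -0.018 0.308 0 0 0 -1;0.015 -0.018 0.308 0 0 0 -1;0.015 -0.018 0.308 0 0 0 -1;0.015 -0.018 0.308 0 0 0 -1;0.015 -0.018 0.308 0 0 0 -1;0.015 -0.018 0.308 0 0 0 -1"

```text
time_s: 46.38
eef_pos: [0.6693, -0.0844, 0.0471]
tcp_rot: [[0.998, -0.057, 0.0], [-0.057, -0.998, -0.0], [0.0, 0.0, -1.0]]
wrist_force: [-0.4, -0.8, 2.8]
grip_width: 0.0195
grip_force: 30.0
```

```bash
python3 - <<'E'
from h import *
for n in('top','scene'):
    z=np.load(n+'0.npz'); p,d=z['p'],z['d']; m=bot.camera_model(n); P=cloud(m,d); hsv=cv2.cvtColor(p,cv2.COLOR_RGB2HSV)
    k=(hsv[...,0]>50)&(hsv[...,0]<75)&(hsv[...,1]>120)&(P[...,1]<-.15)&(P[...,1]>-.5)&(P[...,2]>.031)&(P[...,2]<.04)
    print(n,cv2.minAreaRect((P[k][:,:2]*1000).astype(np.float32)),k.sum())
go((.487,-.27,.2,3),(.487,-.345,.2,3),(.487,-.42,.2,3))
E
```

```text
top ((486.4068603515625, -336.452392578125), (203.84861755371094, 250.52040100097656), 2.665985584259033) 462
scene ((486.5791320800781, -334.57666015625), (205.53355407714844, 252.26531982421875), 1.725526213645935) 185
t 46.38 tcp [ 0.6693 -0.0844  0.0791] yaw -3.3 F [-0.4 -0.8  2.8] w 0.0195 30.0
(0.487, -0.27, 0.2, 3) [-0.429  0.489 -0.302] [ 0.    -0.001 -0.219]
(0.487, -0.345, 0.2, 3) [-0.418  0.676 -0.302] [ 0.    -0.001 -0.219]
(0.487, -0.42, 0.2, 3) [-0.407  0.864 -0.302] [ 0.    -0.001 -0.219]
```

Call:
carry_out --rows "0 0 -0.04 0 0 0 -1;0 0 -0.1 0 0 0 -1;0 0 -0.18 0 0 0 -1;0 0 -0.26 0 0 0 -1;0 0 -0.32 0 0 0 -1;-0.04 0.08 -0.32 0 0 -0.05 -1;-0.08 0.16 -0.32 0 0 -0.1 -1;-0.12 0.25 -0.32 0 0 -0.15 -1;-0.16 0.34 -0.32 0 0 -0.195 -1;-0.2 0.43 -0.32 0 0 -0.195 -1;-0.24 0.52 -0.32 0 0 -0.195 -1;-0.28 0.6 -0.32 0 0 -0.195 -1;-0.32 0.68 -0.32 0 0 -0.195 -1;-0.36 0.76 -0.32 0 0 -0.195 -1;-0.4 0.82 -0.32 0 0 -0.195 -1;-0.402 0.839 -0.32 0 0 -0.195 -1;-0.402 0.839 -0.32 0 0 -0.195 -1;-0.402 0.839 -0.32 0 0 -0.195 -1"

```text
time_s: 47.88
eef_pos: [0.4895, -0.4097, 0.1742]
tcp_rot: [[0.999, 0.04, -0.0], [0.04, -0.999, 0.001], [-0.0, -0.001, -1.0]]
wrist_force: [-0.3, 0.6, -2.2]
grip_width: 0.0197
grip_force: 30.0
```

```bash
python3 - <<'E'
from h import *
m,p,d=snap('wrist'); [print('W',x) for x in mods(m,p,d,None,(.05,.3))]
go((.4895,-.4105,.064,2.3))
E
```

```text
W (array([ 0.4966, -0.4096,  0.2055]), -87.3, (20, 19), 1280)
t 47.93 tcp [ 0.4903 -0.4087  0.2064] yaw 2.4 F [ 0.3  1.3 -2.2] w 0.0197 30.0
(0.4895, -0.4105, 0.064, 2.3) [-0.002  0.005  0.356] [-0.003 -0.     0.004]
```

Call:
carry_out --rows "-0.001 0.004 0.08 0 0 0 -1;-0.001 0.004 0.16 0 0 0 -1;-0.001 0.004 0.24 0 0 0 -1;-0.001 0.004 0.29 0 0 0 -1;-0.001 0.004 0.325 0 0 0 -1;-0.001 0.004 0.345 0 0 0 -1;-0.001 0.004 0.355 0 0 0 -1;-0.001 0.004 0.355 0 0 0 -1;-0.001 0.004 0.355 0 0 0 -1;-0.001 0.004 0.355 0 0 0 -1"

```text
time_s: 48.77
eef_pos: [0.4902, -0.4122, 0.0342]
tcp_rot: [[0.999, 0.041, 0.002], [0.041, -0.999, -0.001], [0.002, 0.001, -1.0]]
wrist_force: [-1.0, 0.8, -3.2]
grip_width: 0.0199
grip_force: 30.0
```

Call:
carry_out --rows "0 0 0 0 0 0 0.2;0 0 0 0 0 0 0.2;0 0 0 0 0 0 0.2;0 0 0 0 0 0 0.2;0 0 0 0 0 0 0.2;0 0 0 0 0 0 0.2;0 0 0 0 0 0 0.2;0 0 0 0 0 0 0.2;0 0 -0.03 0 0 0 0.2;0 0 -0.1 0 0 0 0.2;0 0 -0.2 0 0 0 0.2;0 0 -0.3 0 0 0 0.2;0 0 -0.35 0 0 0 0.2;0 0 -0.35 0 0 0 0.2"

```text
time_s: 49.93
eef_pos: [0.4919, -0.4133, 0.1802]
tcp_rot: [[0.999, 0.041, 0.008], [0.041, -0.999, -0.006], [0.007, 0.006, -1.0]]
wrist_force: [0.1, 0.6, 0.5]
grip_width: 0.0522
grip_force: 0.0
```

```bash
python3 - <<'E'
from h import *
for n in('scene','wrist','top'):
    m,p,d=snap(n); [print(n,x) for x in mods(m,p,d,(.3,.8,-.5,.5),(.04,.1))]
go((.672,-.0195,.2,-3.1))
E
```

```text
scene (array([ 0.4885, -0.411 ,  0.0619]), 4.0, (34, 22), 38)
scene (array([ 0.6727, -0.0197,  0.0755]), 0.3, (37, 21), 69)
scene (array([0.6768, 0.05  , 0.0763]), -1.6, (36, 22), 71)
wrist (array([ 0.4888, -0.4124,  0.0635]), 2.8, (35, 19), 649)
top (array([0.6753, 0.0481, 0.0792]), -0.2, (37, 18), 85)
top (array([ 0.6719, -0.0191,  0.079 ]), -0.6, (36, 18), 82)
top (array([ 0.4891, -0.4063,  0.0628]), 2.9, (33, 7), 39)
t 50.08 tcp [ 0.4891 -0.4116  0.2049] yaw 2.3 F [-0.1  0.4 -0.9] w 0.0525 0.0
(0.672, -0.0195, 0.2, -3.1) [ 0.497 -0.961  0.012] [0.   0.   0.19]
```

Call:
carry_out --rows "0.04 -0.08 0 0 0 0.1 0.2;0.08 -0.17 0 0 0 0.19 0.2;0.12 -0.26 0 0 0 0.19 0.2;0.17 -0.35 0 0 0 0.19 0.2;0.22 -0.44 0 0 0 0.19 0.2;0.27 -0.53 0 0 0 0.19 0.2;0.32 -0.62 0 0 0 0.19 0.2;0.37 -0.71 0 0 0 0.19 0.2;0.42 -0.8 0 0 0 0.19 0.2;0.46 -0.88 0 0 0 0.19 0.2;0.497 -0.96 0 0 0 0.19 0.2;0.497 -0.961 0 0 0 0.19 0.2;0.497 -0.961 0 0 0 0.19 0.2;0.497 -0.961 0 0 0 0.19 0.2"

```text
time_s: 51.25
eef_pos: [0.6715, -0.0201, 0.1713]
tcp_rot: [[0.999, -0.054, -0.002], [-0.054, -0.999, -0.0], [-0.002, 0.001, -1.0]]
wrist_force: [-0.2, -0.6, 0.4]
grip_width: 0.0525
grip_force: 0.0
```

```bash
python3 - <<'E'
from h import *
m,p,d=snap('wrist'); [print('W',x) for x in mods(m,p,d,(.3,.8,-.5,.5),(.04,.1))]
go((.672,-.0195,.079,-3.1))
E
```

```text
W (array([0.6751, 0.0476, 0.0783]), -1.9, (36, 21), 795)
W (array([ 0.6715, -0.02  ,  0.0784]), -2.8, (36, 19), 740)
t 51.3 tcp [ 0.6715 -0.0213  0.2036] yaw -3.2 F [-0.5 -0.5  0.5] w 0.052 0.0
(0.672, -0.0195, 0.079, -3.1) [ 0.002 -0.005  0.312] [ 0.002  0.004 -0.003]
```

Call:
carry_out --rows "0.002 -0.004 0.08 0 0 0 0.2;0.002 -0.004 0.16 0 0 0 0.2;0.002 -0.004 0.23 0 0 0 0.2;0.002 -0.004 0.28 0 0 0 0.2;0.002 -0.004 0.3 0 0 0 0.2;0.002 -0.004 0.311 0 0 0 0.2;0.002 -0.004 0.311 0 0 0 0.2;0.002 -0.004 0.311 0 0 0 -1;0.002 -0.004 0.311 0 0 0 -1;0.002 -0.004 0.311 0 0 0 -1;0.002 -0.004 0.311 0 0 0 -1;0.002 -0.004 0.311 0 0 0 -1;0.002 -0.004 0.311 0 0 0 -1;0.002 -0.004 0.311 0 0 0 -1;0.002 -0.004 0.311 0 0 0 -1"

```text
time_s: 52.55
eef_pos: [0.6733, -0.0186, 0.0487]
tcp_rot: [[0.999, -0.055, 0.0], [-0.055, -0.999, -0.001], [0.0, 0.001, -1.0]]
wrist_force: [-0.8, -2.2, 2.6]
grip_width: 0.0195
grip_force: 29.9
```

```bash
python3 - <<'E'
from h import *
go((.4865,-.3355,.2,2.3))
E
```

```text
t 52.55 tcp [ 0.6733 -0.0186  0.0807] yaw -3.1 F [-0.8 -2.2  2.6] w 0.0195 29.9
(0.4865, -0.3355, 0.2, 2.3) [-0.423  0.817 -0.298] [ 0.001 -0.001 -0.19 ]
```

Call:
carry_out --rows "0 0 -0.04 0 0 0 -1;0 0 -0.1 0 0 0 -1;0 0 -0.18 0 0 0 -1;0 0 -0.26 0 0 0 -1;0 0 -0.32 0 0 0 -1;-0.04 0.08 -0.32 0 0 -0.05 -1;-0.08 0.16 -0.32 0 0 -0.1 -1;-0.12 0.25 -0.32 0 0 -0.15 -1;-0.16 0.34 -0.32 0 0 -0.19 -1;-0.2 0.43 -0.32 0 0 -0.19 -1;-0.24 0.52 -0.32 0 0 -0.19 -1;-0.29 0.6 -0.32 0 0 -0.19 -1;-0.34 0.68 -0.32 0 0 -0.19 -1;-0.39 0.76 -0.32 0 0 -0.19 -1;-0.42 0.81 -0.32 0 0 -0.19 -1;-0.423 0.817 -0.32 0 0 -0.19 -1;-0.423 0.817 -0.32 0 0 -0.19 -1;-0.423 0.817 -0.32 0 0 -0.19 -1"

```text
time_s: 54.05
eef_pos: [0.4868, -0.3341, 0.1759]
tcp_rot: [[0.999, 0.041, -0.0], [0.041, -0.999, 0.001], [-0.0, -0.001, -1.0]]
wrist_force: [-0.2, 0.8, -2.3]
grip_width: 0.0198
grip_force: 30.0
```

```bash
python3 - <<'E'
from h import *
m,p,d=snap('wrist'); [print('W',x) for x in mods(m,p,d,None,(.05,.3))]
go((.4865,-.3355,.064,2.3))
E
```

```text
W (array([ 0.4889, -0.4122,  0.0634]), 2.1, (35, 20), 700)
W (array([ 0.4936, -0.334 ,  0.206 ]), 2.7, (20, 20), 1267)
t 54.1 tcp [ 0.4873 -0.3335  0.2081] yaw 2.4 F [ 0.4  1.1 -2.3] w 0.0201 30.0
(0.4865, -0.3355, 0.064, 2.3) [-0.002  0.005  0.36 ] [-0.002 -0.     0.005]
```

Call:
carry_out --rows "-0.001 0.004 0.08 0 0 0 -1;-0.001 0.004 0.16 0 0 0 -1;-0.001 0.004 0.24 0 0 0 -1;-0.001 0.004 0.29 0 0 0 -1;-0.001 0.004 0.325 0 0 0 -1;-0.001 0.004 0.345 0 0 0 -1;-0.001 0.004 0.356 0 0 0 -1;-0.001 0.004 0.356 0 0 0 -1;-0.001 0.004 0.356 0 0 0 -1;-0.001 0.004 0.356 0 0 0 -1"

```text
time_s: 54.93
eef_pos: [0.487, -0.3368, 0.0349]
tcp_rot: [[0.999, 0.041, 0.001], [0.041, -0.999, -0.001], [0.001, 0.001, -1.0]]
wrist_force: [0.1, 0.3, -2.7]
grip_width: 0.0198
grip_force: 30.0
```

Call:
carry_out --rows "0 0 0 0 0 0 0.2;0 0 0 0 0 0 0.2;0 0 0 0 0 0 0.2;0 0 0 0 0 0 0.2;0 0 0 0 0 0 0.2;0 0 0 0 0 0 0.2;0 0 0 0 0 0 0.2;0 0 0 0 0 0 0.2;0 0 -0.03 0 0 0 0.2;0 0 -0.1 0 0 0 0.2;0 0 -0.2 0 0 0 0.2;0 0 -0.3 0 0 0 0.2;0 0 -0.35 0 0 0 0.2;0 0 -0.35 0 0 0 0.2"

```text
time_s: 56.1
eef_pos: [0.4888, -0.338, 0.181]
tcp_rot: [[0.999, 0.041, 0.008], [0.041, -0.999, -0.005], [0.007, 0.006, -1.0]]
wrist_force: [1.3, 0.2, 0.2]
grip_width: 0.0523
grip_force: 0.0
```

```bash
python3 - <<'E'
from h import *
for n in('scene','wrist','top'):
    m,p,d=snap(n); [print(n,x) for x in mods(m,p,d,(.3,.8,-.5,.5),(.04,.1))]
go((.6758,.048,.2,-3.1))
E
```

```text
scene (array([ 0.4874, -0.4098,  0.0621]), 1.9, (36, 25), 48)
scene (array([ 0.4857, -0.3362,  0.0621]), 3.9, (31, 22), 43)
scene (array([0.6766, 0.0497, 0.0765]), -1.2, (36, 20), 68)
wrist (array([ 0.4855, -0.337 ,  0.0635]), 1.9, (36, 20), 643)
wrist (array([ 0.4886, -0.4122,  0.0632]), 2.3, (36, 20), 700)
top (array([0.6754, 0.0481, 0.0799]), -0.1, (35, 18), 83)
t 56.25 tcp [ 0.4859 -0.3367  0.2062] yaw 2.3 F [ 0.3 -0.3 -0.4] w 0.0521 0.0
(0.6758, 0.048, 0.2, -3.1) [ 0.514 -0.942  0.015] [0.   0.   0.19]
```

Call:
carry_out --rows "0.04 -0.08 0 0 0 0.1 0.2;0.08 -0.17 0 0 0 0.19 0.2;0.13 -0.26 0 0 0 0.19 0.2;0.18 -0.35 0 0 0 0.19 0.2;0.23 -0.44 0 0 0 0.19 0.2;0.28 -0.53 0 0 0 0.19 0.2;0.33 -0.62 0 0 0 0.19 0.2;0.38 -0.71 0 0 0 0.19 0.2;0.43 -0.8 0 0 0 0.19 0.2;0.48 -0.88 0 0 0 0.19 0.2;0.514 -0.94 0 0 0 0.19 0.2;0.514 -0.942 0 0 0 0.19 0.2;0.514 -0.942 0 0 0 0.19 0.2;0.514 -0.942 0 0 0 0.19 0.2"

```text
time_s: 57.42
eef_pos: [0.6754, 0.0473, 0.1725]
tcp_rot: [[0.999, -0.054, -0.003], [-0.054, -0.999, -0.001], [-0.002, 0.001, -1.0]]
wrist_force: [-0.8, 0.2, -0.6]
grip_width: 0.0523
grip_force: 0.0
```

```bash
python3 - <<'E'
from h import *
m,p,d=snap('wrist'); [print('W',x) for x in mods(m,p,d,(.3,.8,-.5,.5),(.04,.1))]
go((.6758,.048,.079,-3.1))
E
```

```text
W (array([0.6751, 0.0476, 0.0784]), -3.6, (36, 20), 750)
t 57.47 tcp [0.6756 0.0464 0.2049] yaw -3.2 F [ 0.3 -0.6 -0.7] w 0.0521 0.0
(0.6758, 0.048, 0.079, -3.1) [ 0.001 -0.004  0.315] [ 0.002  0.004 -0.003]
```

Call:
carry_out --rows "0.001 -0.004 0.08 0 0 0 0.2;0.001 -0.004 0.16 0 0 0 0.2;0.001 -0.004 0.23 0 0 0 0.2;0.001 -0.004 0.28 0 0 0 0.2;0.001 -0.004 0.3 0 0 0 0.2;0.001 -0.004 0.314 0 0 0 0.2;0.001 -0.004 0.314 0 0 0 0.2;0.001 -0.004 0.314 0 0 0 -1;0.001 -0.004 0.314 0 0 0 -1;0.001 -0.004 0.314 0 0 0 -1;0.001 -0.004 0.314 0 0 0 -1;0.001 -0.004 0.314 0 0 0 -1;0.001 -0.004 0.314 0 0 0 -1;0.001 -0.004 0.314 0 0 0 -1;0.001 -0.004 0.314 0 0 0 -1"

```text
time_s: 58.72
eef_pos: [0.6769, 0.0493, 0.0486]
tcp_rot: [[0.999, -0.055, 0.0], [-0.055, -0.999, -0.0], [0.0, 0.0, -1.0]]
wrist_force: [-0.2, -1.7, 1.9]
grip_width: 0.0196
grip_force: 29.9
```

```bash
python3 - <<'E'
from h import *
go((.4835,-.2605,.2,2.3))
E
```

```text
t 58.72 tcp [0.6769 0.0493 0.0806] yaw -3.1 F [-0.2 -1.7  1.9] w 0.0196 29.9
(0.4835, -0.2605, 0.2, 2.3) [-0.44   0.8   -0.298] [ 0.001 -0.001 -0.189]
```

Call:
carry_out --rows "0 0 -0.04 0 0 0 -1;0 0 -0.1 0 0 0 -1;0 0 -0.18 0 0 0 -1;0 0 -0.26 0 0 0 -1;0 0 -0.32 0 0 0 -1;-0.04 0.08 -0.32 0 0 -0.05 -1;-0.08 0.16 -0.32 0 0 -0.1 -1;-0.12 0.25 -0.32 0 0 -0.15 -1;-0.16 0.34 -0.32 0 0 -0.19 -1;-0.2 0.43 -0.32 0 0 -0.19 -1;-0.25 0.52 -0.32 0 0 -0.19 -1;-0.3 0.6 -0.32 0 0 -0.19 -1;-0.35 0.68 -0.32 0 0 -0.19 -1;-0.4 0.75 -0.32 0 0 -0.19 -1;-0.44 0.79 -0.32 0 0 -0.19 -1;-0.44 0.8 -0.32 0 0 -0.19 -1;-0.44 0.8 -0.32 0 0 -0.19 -1;-0.44 0.8 -0.32 0 0 -0.19 -1"

```text
time_s: 60.22
eef_pos: [0.4841, -0.2594, 0.1762]
tcp_rot: [[0.999, 0.041, 0.0], [0.041, -0.999, 0.001], [0.0, -0.001, -1.0]]
wrist_force: [-0.2, 0.6, -2.6]
grip_width: 0.0197
grip_force: 29.9
```

```bash
python3 - <<'E'
from h import *
m,p,d=snap('wrist'); [print('W',x) for x in mods(m,p,d,None,(.05,.3))]
go((.4835,-.2605,.064,2.3))
E
```

```text
W (array([ 0.4853, -0.3368,  0.0634]), 2.4, (36, 20), 704)
W (array([ 0.4884, -0.4122,  0.0632]), 2.9, (36, 20), 719)
W (array([ 0.4909, -0.2593,  0.2063]), -87.5, (20, 20), 1288)
t 60.27 tcp [ 0.4845 -0.2588  0.2082] yaw 2.4 F [ 0.5  0.1 -2. ] w 0.0197 29.9
(0.4835, -0.2605, 0.064, 2.3) [-0.003  0.004  0.361] [-0.002 -0.001  0.005]
```

Call:
carry_out --rows "-0.002 0.003 0.08 0 0 0 -1;-0.002 0.003 0.16 0 0 0 -1;-0.002 0.003 0.24 0 0 0 -1;-0.002 0.003 0.29 0 0 0 -1;-0.002 0.003 0.325 0 0 0 -1;-0.002 0.003 0.345 0 0 0 -1;-0.002 0.003 0.357 0 0 0 -1;-0.002 0.003 0.357 0 0 0 -1;-0.002 0.003 0.357 0 0 0 -1;-0.002 0.003 0.357 0 0 0 -1"

```text
time_s: 61.1
eef_pos: [0.4838, -0.2614, 0.0343]
tcp_rot: [[0.999, 0.041, 0.001], [0.041, -0.999, -0.001], [0.001, 0.001, -1.0]]
wrist_force: [-0.2, 0.0, -1.4]
grip_width: 0.0194
grip_force: 30.0
```

Call:
carry_out --rows "0 0 0 0 0 0 0.2;0 0 0 0 0 0 0.2;0 0 0 0 0 0 0.2;0 0 0 0 0 0 0.2;0 0 0 0 0 0 0.2;0 0 0 0 0 0 0.2;0 0 0 0 0 0 0.2;0 0 0 0 0 0 0.2;0 0 -0.03 0 0 0 0.2;0 0 -0.1 0 0 0 0.2;0 0 -0.2 0 0 0 0.2;0 0 -0.3 0 0 0 0.2;0 0 -0.38 0 0 0 0.2;0 0 -0.38 0 0 0 0.2;0 0 -0.38 0 0 0 0.2;0 0 -0.38 0 0 0 0.2"

```text
time_s: 62.43
eef_pos: [0.4826, -0.2615, 0.1858]
tcp_rot: [[0.999, 0.041, -0.0], [0.041, -0.999, -0.0], [-0.0, 0.0, -1.0]]
wrist_force: [-0.9, 0.2, -0.5]
grip_width: 0.0523
grip_force: 0.0
```

```bash
python3 ped.py; python3 - <<'E'
from look import *
lever('wrist'); lever('top'); m,p,d,P=lever('scene'); cv2.imwrite('pics/end.png',cv2.cvtColor(p,cv2.COLOR_RGB2BGR))
E
```

```text
t 62.43 tcp [ 0.4826 -0.2615  0.2178] yaw 2.3 F [-0.9  0.2 -0.5] w 0.0523 0.0
(0.445, 0.0195, 0.066, -3.1) [-0.065 -0.706  0.379] [0.   0.   0.19]
tread slope [-0.329  0.01   0.083] 509
pushers 206 [array([0.584, 0.603]), array([0.586, 0.607]), array([0.589, 0.611])]
wrist (array([ 0.4818, -0.2619,  0.0635]), 2.1, (36, 19), 637)
wrist (array([ 0.4857, -0.3369,  0.0633]), 1.9, (35, 21), 664)
wrist (array([ 0.4889, -0.4119,  0.0631]), 3.1, (35, 20), 683)
top tip [ 0.4141 -0.0808  0.1138] 64 [[0.404, -0.091, 0.106], [0.425, -0.072, 0.118]]
scene tip [ 0.418  -0.0765  0.111 ] 20 [[0.411, -0.083, 0.106], [0.424, -0.071, 0.117]]
scene (array([ 0.4886, -0.411 ,  0.0624]), 10.0, (37, 22), 42)
scene (array([ 0.4869, -0.337 ,  0.0609]), 15.8, (34, 26), 45)
scene (array([ 0.4839, -0.26  ,  0.0601]), -1.2, (36, 20), 51)
```

View pics/end.png

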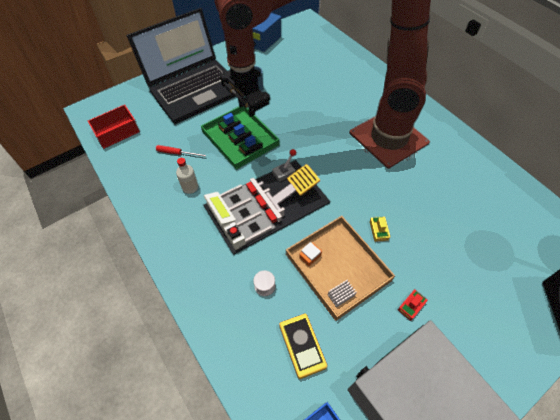

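The end view shows all three modules flat in the green tray around (240,132). The relay (311,252) and heat sink (343,293) are still in the crate, the lever is off (292,153), the pedal is up, and the bystanders haven't moved.

```bash
python3 -c "
from plant import bot
print(bot.hand_in())"
```

```text
the job is handed in; nothing more can be done
None
```

The job is handed in: all three black modules were tested as one batch (pedal held at its stop for over 3 s, lever switched off again before unloading) and now lie flat in the green tray, with the lever off, the pedal up and everything else left in place.

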